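# Fetch the hemmed-in border block from the printing-block tray

## Task

The long narrow border block without a handle is hemmed in between two taller blocks in the store tray: stand those two on the side board, then lay the border block flat, squarely in the middle of the empty half of the job tray, with its length along the divider strip. Once it is there, put the two taller blocks back in the store tray, each in the place it came from and lined up in the row as before. Set every block down rather than dropping it, keep them upright, and leave all other blocks where they are.

Things in the scene. Friction and masses are not known exactly. Their poses are not given: they have to be found in the camera images.
- bar_block: One of the two taller blocks: brown rectangular printing block, 110 (its x) x 62 (its y) x 52 high, about 0.3 kg, on either side of the border block. Lift it by the paler wooden grip upright on its middle: 32 thick (along x) x 52 (along y), from 52 to 94 above the underside, its foot 44 x 58 up to 58; squeeze it along x. Origin: centre of underside; z up.
- knob_block: The other taller block: brown printing block of scalloped outline, 118 (its x) x 62 (its y) x 52 high, about 0.3 kg, on either side of the border block. Lift it by the paler round knob upright on its middle: 37 diameter, from 52 to 94 above the underside, its foot flared to 48 below 60. Origin: centre of underside; z up.
- border_block: The wanted block: plain narrow brown wooden bar, 130 (its x) x 42 (its y) x 36 high, no handle, about 0.16 kg, in the middle of the store tray's row. The tall blocks stand about 7 off its long sides, so no finger fits until both are gone; then grip it across its width near the middle. Origin: centre of underside; z up.
- store_tray: Fixed shallow tray, outside 170 (its x) x 328 (its y) x 26 high, walls and floor 8 thick (blocks stand 8 above the origin). Five blocks in a row along y, their x along its x: border block in the middle, a tall one on each side (centres about 59 away), a small low one at each end, about 10 beyond the tall ones. Origin: centre of underside, on the table.
- job_tray: Fixed shallow tray left or right of the store tray, outside 180 (its x) x 220 (its y) x 26 high, walls and floor 8 thick (blocks stand 8 above the origin). A divider strip 8 wide, top 16 above the origin, runs along x through the middle. The half at negative y holds the ridge block; the other is empty, 98 wide, its middle at x 0, y +53. Origin: centre of underside.
- side_board: Fixed empty plywood board on battens, on the other side of the store tray from the job tray: 180 (its x) x 220 (its y), its top 18 above the origin. Room for the two tall blocks side by side (centres at y +52 and -52, lengths along x). Origin: centre of underside, on the table.
- square_block: Bystander, to be left alone: low rectangular block 62 (x) x 52 (y) x 40 high with a small turned stub on top (to 66), at one end of the store tray. Origin: centre of the underside.
- round_block: Bystander, to be left alone: low round block 52 in diameter, 40 high, with a small turned stub on top (to 66), at the other end of the store tray. Origin: centre of the underside.
- ridge_block: Bystander, to be left alone: low block 80 (x) x 50 (y) x 35 high with a ridge-shaped grip 50 x 16 along its x on top (to 53), lying in the negative-y half of the job tray. Origin: centre of the underside.

How it is judged:
By the outcome, as a careful person would: the job done as asked, in the order asked, and still so for the second after the job is handed in, with the robot touching nothing.
It also fails if it takes over 122 s, if anything falls off the work surface, if the arm or the gripper's body presses on something with over 40 N, if the wrist force passes 120 N, or if a joint passes its speed limit or range.

## Robot

A 7-joint arm with a two-finger parallel gripper is mounted at the origin on the work surface. World frame = base frame: x ahead of the robot, y to its left, z up, the work surface at z = 0. Lengths are in mm, angles in rad, forces in N, time in s.
With the tool pointing down it reaches from about 350 to 900 mm from the base axis. Payload 8.1 kg.
Tool frame: the origin (TCP) lies between the finger pads; the fingertips stand bot.tip_reach ahead of it and the grasp point (between the pads) lies 11 mm behind it (bot.tip_reach is the distance from the TCP to the fingertips, in mm); z points along the fingers, y is the direction in which the jaws open and shut (so a half turn about z gives the same grasp; the last joint's range is limited). The gripper opens to 92 mm and grips with 3 to 60 N. Pads are 19 mm wide; open, the fingers measure 130 mm over their backs; the gripper's body (75 mm by 190 mm) begins 47 mm behind the grasp point.
Start: joints at [1.019, 0.434, 0.025, 1.573, -0.012, 1.134, -0.075], TCP at [271.157, -563.129, 234.742] pointing down, gripper open.
Joint ranges: [-2.62, 2.62], [-0.44, 2.09], [-1.27, 1.32], [0.08, 2.57], [-1.32, 4.46], [0.12, 2], [-2.74, 2.74]. Speed limits (rad/s): [2.22, 2.22, 3.01, 3.01, 3.14, 3.14, 3.14].

## Interface

Orientations are given as a unit quaternion [w, x, y, z].
In Python, from station import bot gives the robot as it stands. The module is installed in compiled form; this text tells all that it offers.
- The arm moves only by the tool servo_tool, never from a script. Its arguments are lists of equal length, an entry for each row: "linear": the shift along the tool's x, y, z in cm, a list of three; "dr": the turn, a rotation vector about the tool's x, y, z in rad, a list of three. In form: {"linear": [[x, y, z], ...], "dr": [[rx, ry, rz], ...]}. A call has exactly 10 rows; each row shifts and turns the commanded pose from where the row before left it, along the tool's axes as they then stand; what a row does not reach is not made up. A row lasts 1/8 s, in which the tool goes at most 62.5 mm and 10.7 degrees, less where a joint would pass 70% of its speed; a pose out of reach is approached as far as the arm can. A call is refused whole if a number of a shift passes 6.25 or a number of a turn 0.188, either way. A call with a gripper value outside its range is refused whole. "gripper" is the finger opening in cm, from 0 to 9.18, set as the call begins (left out, the last holds). The fingers move at their own pace and stop on an object; "squeeze" is the grip in N (left out, the last holds). Time passes only in rows, so rows that do not move let the fingers close, or fill a call up. It gives the time, the measured TCP pose, the force and the opening at its end, in the units of the state.
- bot.get_state(): the state, without advancing time (a new reading comes with each control period).
- bot.snapshot(name): name is "side" or "top" or "wrist"; returns (picture, depth): 400x640x3 uint8, blue, green, red; 400x640 float32, mm along the optical axis (not along the pixel's ray), 0 where there is no reading.
- bot.get_calibration(name): a dict with "fovy" (degrees; the focal length in pixels is half the picture's height over the tangent of half this angle, whatever the lens; pixels are square), "cx", "cy" (the principal point, pixels), "dist" ([k1, k2, p1, p2, k3] as OpenCV has them; the pictures are not rectified), "R" (3x3) and "t" (3): a world point X has camera coordinates R X + t; the wrist camera has in their place "T_tool_cam" (4x4, takes a point from camera to tool coordinates, whose origin is the TCP and whose axes are the flange's). Camera axes: x right, y down, z forward; pixel columns grow to the right and rows downward; lengths in mm; the calibration is good to about 2 mm. A picture is of the moment at which its call begins: read the wrist's pose just before it. get_calibration takes no time and is no camera call.
- bot.hand_in(): hands the job in, once; it reports no verdict.
The state is a dict: "time": time; "joint_positions": joint angles; "dq": joint speeds; "joint_torque": joint torques, N m; "ee_pos": TCP position; "eef_rot": TCP orientation; "ft_force": force on the tool from outside, world axes, zero at the start; "ft_torque": the same for the moment, N m; "opening": opening from 0.0 (shut) to 1.0 (fully open).
Only numpy, scipy, OpenCV 4.12 (cv2) and the standard library are available. Lean on these libraries where they do the work, as an engineer would, in place of code of your own. Each camera call takes 0.05 s, during which the arm holds its last target.

## Working session

There is one attempt and no reset: what is moved stays moved. The work goes in short steps, Python scripts to look and compute and a tool call to move; the robot and the scene stay as the last step left them, time stands still between calls to the robot, and variables do not carry over. Pictures are saved under pics/ and viewed, and the job is handed in when it is done.

Besides the shell and the picture viewer there is one more tool, called after "Call:" by a JSON object that holds its "method" and its "body", one argument or row to a line. servo_tool: Moves the arm, as the interface text tells. Its arguments: {"type":"object","properties":{"linear":{"type":"array"},"dr":{"type":"array"},"gripper":{"type":"number"},"squeeze":{"type":"number"}},"required":["linear","dr"]}

```bash
mkdir -p pics; ls; python3 - <<'E'
from station import bot
import cv2,numpy as np
s=bot.get_state()
for k,v in s.items(): print(k,v)
print(bot.tip_reach)
for n in("side","top","wrist"):
    p,d=bot.snapshot(n); cv2.imwrite(f"pics/{n}0.png",p); np.savez(f"pics/{n}0.npz",p=p,d=d)
    print(n,bot.get_calibration(n))
E
```

```text
pics
time 0.0
joint_positions [ 1.0194464   0.43522202  0.02496235  1.57411235 -0.01159971  1.13396907
 -0.07511413]
dq [ 8.77564208e-04 -1.19587902e-03  2.69157077e-05 -1.03977544e-03
  1.74240263e-03 -6.07647075e-04  4.15829280e-04]
joint_torque [ 3.93004711e-06 -6.67861533e+01  9.84403342e-01 -3.14463544e+01
 -6.08418253e-02  4.29270440e-02  1.39097669e-04]
ee_pos [ 270.88824195 -562.69158705  233.93952366]
eef_rot [-7.44954047e-04  9.74941336e-01  2.22460734e-01 -2.40865405e-04]
ft_force [-0.85075778 -0.17262988 -0.31969699]
ft_torque [-0.00314724  0.00216264  0.00875971]
opening 0.99918673389774
8.0
side {'fovy': 48.59833915809605, 'cx': 316.3889765951413, 'cy': 205.5018672072813, 'dist': array([-0.02861411,  0.        ,  0.        ,  0.        ,  0.        ]), 'R': array([[-0.96405246, -0.2653132 ,  0.01455183],
       [-0.16951085,  0.57192026, -0.80260406],
       [ 0.20461897, -0.77621912, -0.5963346 ]]), 't': array([557.17714445, 141.54926056, 948.52721498])}
top {'fovy': 53.11166301132056, 'cx': 322.9708222287955, 'cy': 197.34011687935322, 'dist': array([-0.00672578,  0.        ,  0.        ,  0.        ,  0.        ]), 'R': array([[-0.02707463, -0.99940543,  0.02134824],
       [-0.9957353 ,  0.02507874, -0.08878209],
       [ 0.08819392, -0.02366094, -0.99582227]]), 't': array([  -3.64951664,  570.17343981, 1048.61760603])}
wrist {'fovy': 61.10842196557605, 'cx': 324.5221541192471, 'cy': 201.74857824179472, 'dist': array([-0.01439783,  0.        ,  0.        ,  0.        ,  0.        ]), 'T_tool_cam': array([[-6.36742322e-04, -9.50420389e-01, -3.10967329e-01,
         8.44433610e+01],
       [ 9.99999545e-01, -3.84374791e-04, -8.72838940e-04,
        -1.18223263e+00],
       [ 7.10035923e-04, -3.10967743e-01,  9.50420201e-01,
        -1.49834867e+02],
       [ 0.00000000e+00,  0.00000000e+00,  0.00000000e+00,
         1.00000000e+00]])}
```

View pics/top0.png

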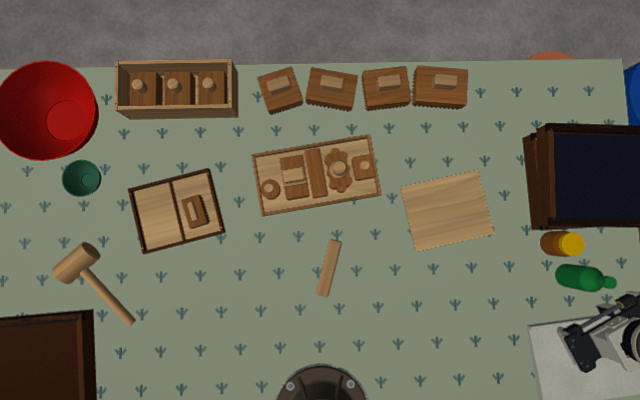

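View pics/side0.png

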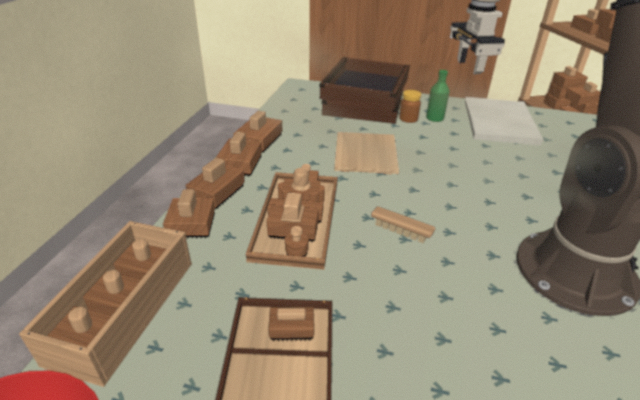

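The top view shows the store tray at about (317,175), the job tray at (177,211) with its empty half on the left, and the side board at (447,210). In the row, the bar block is at (293,172), the border block at (315,172) and the knob block at (338,170). I'll enlarge the picture.

```bash
python3 - <<'E'
import cv2,numpy as np
p=np.load("pics/top0.npz")["p"]
cv2.imwrite("pics/t1.png",cv2.resize(p[120:260,240:400],None,fx=5,fy=4.2857 if 0 else 4,interpolation=cv2.INTER_CUBIC)[:, :])
cv2.imwrite("pics/t2.png",cv2.resize(p[160:260,120:240],None,fx=5,fy=5,interpolation=cv2.INTER_CUBIC))
cv2.imwrite("pics/t3.png",cv2.resize(p[160:260,390:510],None,fx=5,fy=5,interpolation=cv2.INTER_CUBIC))
E
```

```text
(no output)
```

View pics/t1.png

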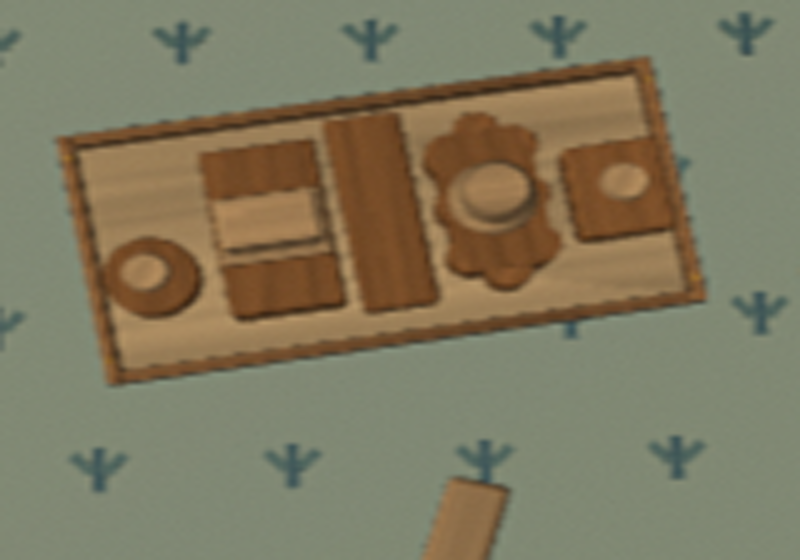

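View pics/t2.png

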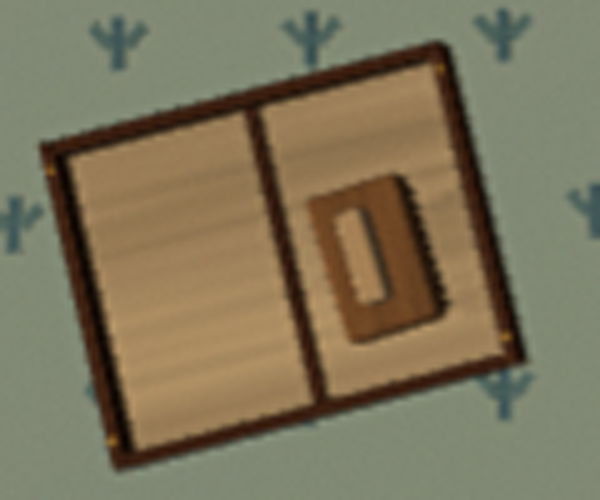

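View pics/t3.png

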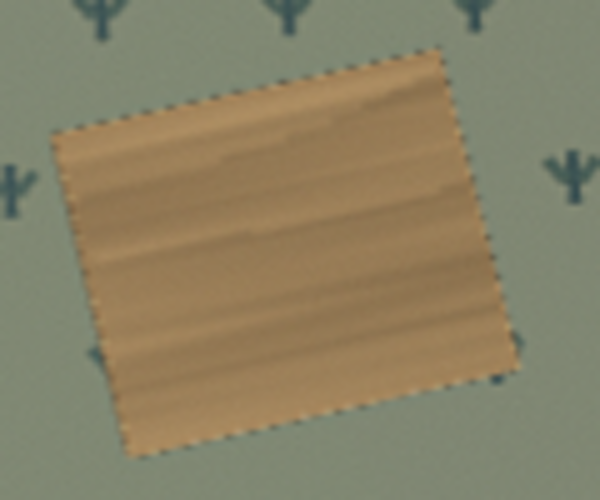

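```bash
cat > h.py <<'E'
import numpy as np,cv2
from scipy.spatial.transform import Rotation as Rn
def K(c):
    f=200/np.tan(np.radians(c["fovy"])/2); return np.array([[f,0,c["cx"]],[0,f,c["cy"]],[0,0,1.]])
def ray(c,px,pose=None):
    px=np.array(px,float).reshape(-1,1,2)
    u=cv2.undistortPoints(px,K(c),c["dist"]).reshape(-1,2)
    v=np.c_[u,np.ones(len(u))]
    if "R" in c:
        R=c["R"];return -R.T@c["t"], v@R
    p,q=pose; T=c["T_tool_cam"]; Rt=Rn.from_quat(np.r_[q[1:],q[0]]).as_matrix()
    return Rt@T[:3,3]+p, v@(Rt@T[:3,:3]).T
def plane(c,px,z,pose=None):
    o,v=ray(c,px,pose); return (o+v*((z-o[2])/v[:,2])[:,None])[:,:2]
def proj(c,X,pose=None):
    X=np.array(X,float).reshape(-1,3)
    if "R" in c: R,t=c["R"],c["t"]
    else:
        p,q=pose; T=c["T_tool_cam"]; Rt=Rn.from_quat(np.r_[q[1:],q[0]]).as_matrix()
        Rw=Rt@T[:3,:3]; R=Rw.T; t=-R@(Rt@T[:3,3]+p)
    return cv2.projectPoints(X,cv2.Rodrigues(R)[0],t,K(c),c["dist"])[0].reshape(-1,2)
def yaw(q): # direction of tool x in world
    R=Rn.from_quat(np.r_[q[1:],q[0]]).as_matrix(); return np.arctan2(R[1,0],R[0,0])
E
python3 - <<'E'
from station import bot
from h import *
c=bot.get_calibration("top")
def rep(n,pts,z):
    w=plane(c,pts,z); e=np.diff(np.vstack([w,w[:1]]),axis=0)
    # order tl(+x,+y),tr(+x,-y),br(-x,-y),bl
    d=(w[0]-w[3])+(w[1]-w[2]); a=np.arctan2(d[1],d[0]); d2=(w[0]-w[1])+(w[3]-w[2]); b=np.arctan2(-d2[0],d2[1])
    print(n,"centre",w.mean(0).round(1),"sides",np.linalg.norm(e,axis=1).round(0),"yaw",a.round(3),b.round(3))
S=lambda l:[(240+x/5,120+y/4) for x,y in l]
rep("store",S([(57,137),(650,58),(707,300),(110,385)]),26)
rep("border",S([(323,122),(402,112),(440,303),(365,313)]),44)
rep("bar",S([(200,153),(313,140),(347,305),(240,320)]),60)
rep("bargrip",S([(215,197),(317,186),(326,240),(222,252)]),102)
rep("job",[(120+x/5,160+y/5) for x,y in [(42,145),(440,42),(525,360),(118,468)]],26)
rep("board",[(390+x/5,160+y/5) for x,y in [(53,133),(438,48),(520,370),(130,458)]],18)
print("knob",plane(c,S([(497,187)]),102), "cam",-c["R"].T@c["t"])
E
```

```text
store centre [631.4  -2.7] sides [326. 168. 325. 170.] yaw 0.151 0.148
border centre [633.4  -2.7] sides [ 43. 129.  40. 130.] yaw 0.139 0.139
bar centre [621.1  53.7] sides [ 60. 110.  56. 112.] yaw 0.154 0.135
bargrip centre [621.8  54.2] sides [51. 34. 52. 35.] yaw 0.095 0.116
job centre [544.6 371.9] sides [217. 177. 219. 177.] yaw 0.248 0.234
board centre [ 527.  -354.9] sides [219. 180. 219. 180.] yaw 0.189 0.191
knob [[639.15499876 -60.06960265]] cam [ 475.16131846    6.86470361 1094.93586634]
```

```bash
cat > pl.py <<'E'
import sys
from station import bot
from h import *
# args: x y z yaw [n rows]; keeps tool down
def plan(x,y,z,yw,n=10,start=None,rd=2):
    s=bot.get_state(); q=s["eef_rot"]; p=np.array(s["ee_pos"],float); R=Rn.from_quat(np.r_[q[1:],q[0]])
    if start is not None: p=np.array(start[0]);R=start[1]
    Rg=Rn.from_matrix(np.array([[np.cos(yw),np.sin(yw),0],[np.sin(yw),-np.cos(yw),0],[0,0,-1.]]))
    g=np.array([x,y,z]); dv=(R.inv()*Rg).as_rotvec()/n; 
    L=[];D=[]
    for i in range(n):
        step=(g-p)/(n-i); l=np.round(R.inv().apply(step)/10,rd); d=np.round(dv,3)
        L.append(l.tolist());D.append(d.tolist()); p=p+R.apply(l*10); R=R*Rn.from_rotvec(d)
    print(n,"rows","linear",L,"\n dr",D[0])
    return p,R
def st():
    s=bot.get_state(); print("t",round(s["time"],2),"p",s["ee_pos"].round(1),"yaw",round(yaw(s["eef_rot"]),4),"q",s["eef_rot"].round(4),"F",s["ft_force"].round(1),"open",round(s["opening"]*91.8,1),"j",s["joint_positions"].round(2))
E
python3 -c "
from pl import *
st();plan(630,-5,255,1.71,20,rd=1)"
```

```text
t 0.15 p [ 270.9 -562.8  234.1] yaw 0.4487 q [-6.000e-04  9.749e-01  2.225e-01 -2.000e-04] F [ 0.5 -1.7 -0.8] open 91.7 j [ 1.02  0.44  0.03  1.57 -0.01  1.13 -0.08]
20 rows linear [[2.8, -1.7, -0.1], [2.9, -1.6, -0.1], [3.0, -1.4, -0.1], [3.1, -1.2, -0.1], [3.2, -1.0, -0.1], [3.2, -0.8, -0.1], [3.3, -0.6, -0.1], [3.3, -0.3, -0.1], [3.3, -0.1, -0.1], [3.3, 0.1, -0.1], [3.3, 0.3, -0.1], [3.3, 0.5, -0.1], [3.2, 0.7, -0.1], [3.2, 0.9, -0.1], [3.1, 1.1, -0.1], [3.1, 1.3, -0.1], [3.0, 1.4, -0.1], [2.9, 1.6, -0.1], [2.8, 1.8, -0.1], [2.6, 2.0, -0.2]] 
 dr [-0.0, -0.0, -0.063]
```

Call:
{"method": "servo_tool", "body": {
  "linear": [
    [2.8,-1.7,-0.1],
    [2.9,-1.6,-0.1],
    [3.0,-1.4,-0.1],
    [3.1,-1.2,-0.1],
    [3.2,-1.0,-0.1],
    [3.2,-0.8,-0.1],
    [3.3,-0.6,-0.1],
    [3.3,-0.3,-0.1],
    [3.3,-0.1,-0.1],
    [3.3,0.1,-0.1]
  ],
  "dr": [
    [0,0,-0.063],
    [0,0,-0.063],
    [0,0,-0.063],
    [0,0,-0.063],
    [0,0,-0.063],
    [0,0,-0.063],
    [0,0,-0.063],
    [0,0,-0.063],
    [0,0,-0.063],
    [0,0,-0.063]
  ]
}}

```text
time: 1.4
ee_pos: [451.2, -282.0, 245.0]
eef_rot: [0.0, 0.857, 0.516, 0.0]
ft_force: [0.8, -0.2, 0.1]
opening: 1.003
```

Call:
{"method": "servo_tool", "body": {
  "linear": [
    [3.3,0.3,-0.1],
    [3.3,0.5,-0.1],
    [3.2,0.7,-0.1],
    [3.2,0.9,-0.1],
    [3.1,1.1,-0.1],
    [3.1,1.3,-0.1],
    [3.0,1.4,-0.1],
    [2.9,1.6,-0.1],
    [2.8,1.8,-0.1],
    [2.6,2.0,-0.2]
  ],
  "dr": [
    [0,0,-0.063],
    [0,0,-0.063],
    [0,0,-0.063],
    [0,0,-0.063],
    [0,0,-0.063],
    [0,0,-0.063],
    [0,0,-0.063],
    [0,0,-0.063],
    [0,0,-0.063],
    [0,0,-0.063]
  ]
}}

```text
time: 2.65
ee_pos: [629.8, -3.3, 255.9]
eef_rot: [0.0, 0.655, 0.756, -0.0]
ft_force: [0.8, -0.5, -0.1]
opening: 1.003
```

```bash
python3 - <<'E'
from pl import *
st(); bot.snapshot("top")  # let it settle
s=bot.get_state(); p,d=bot.snapshot("wrist"); st(); cv2.imwrite("pics/w1.png",p); np.savez("pics/w1.npz",p=p,d=d,ep=s["ee_pos"],eq=s["eef_rot"])
E
```

```text
t 2.65 p [629.8  -3.3 255.9] yaw 1.7135 q [ 1.000e-04  6.549e-01  7.557e-01 -0.000e+00] F [ 0.8 -0.5 -0.1] open 92.1 j [ 0.21  0.47 -0.44  1.5   0.21  1.22 -0.11]
t 2.75 p [6.305e+02 2.000e-01 2.559e+02] yaw 1.7177 q [-5.000e-04  6.533e-01  7.571e-01  1.400e-03] F [-0.3  0.4 -0.9] open 91.9 j [ 0.21  0.47 -0.44  1.5   0.21  1.22 -0.11]
```

View pics/w1.png

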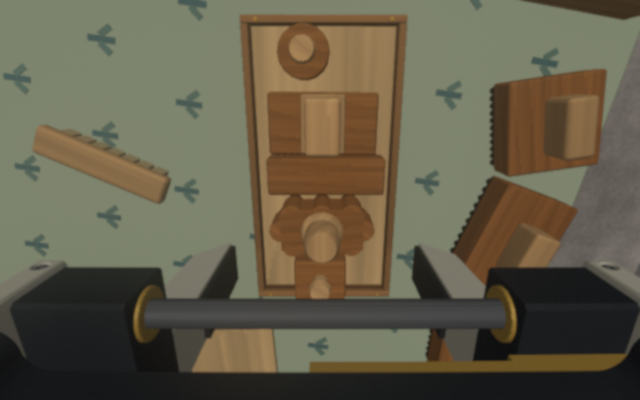

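```bash
python3 - <<'E'
import cv2,numpy as np
p=np.load("pics/w1.npz")["p"]
cv2.imwrite("pics/w1a.png",cv2.resize(p[5:155,230:420],None,fx=4,fy=4,interpolation=cv2.INTER_CUBIC))
cv2.imwrite("pics/w1b.png",cv2.resize(p[150:300,230:420],None,fx=4,fy=4,interpolation=cv2.INTER_CUBIC))
E
```

```text
(no output)
```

View pics/w1a.png

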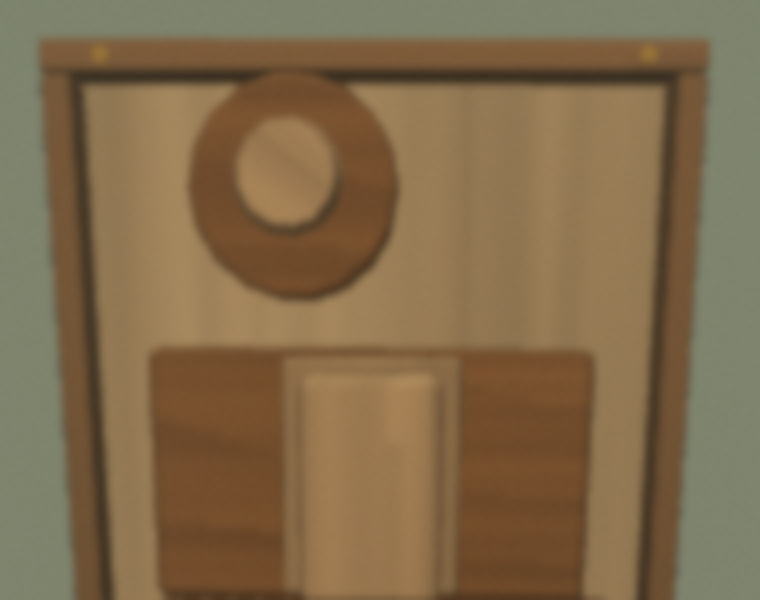

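View pics/w1b.png

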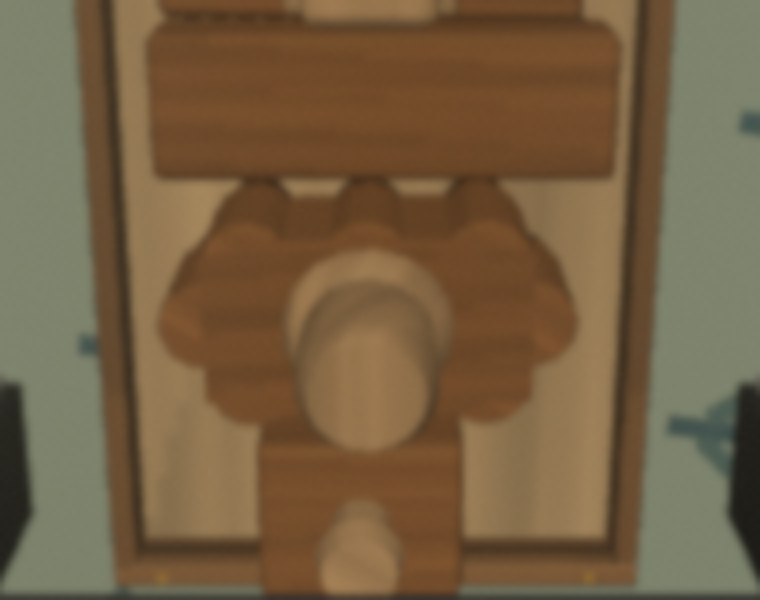

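```bash
python3 - <<'E'
from station import bot
from h import *
c=bot.get_calibration("wrist")
D=np.load("pics/w1.npz"); 
A=lambda x,y:(230+x/4-.375,5+y/4-.375)
B=lambda x,y:(230+x/4-.375,150+y/4-.375)
ep0,eq0=D["ep"],D["eq"]
print(ep0)
pose=(ep0,eq0)
def rep(n,pts,z): # FL(+y,-x) FR NR NL
    w=plane(c,pts,z,pose); e=np.diff(np.vstack([w,w[:1]]),axis=0)
    d=(w[1]-w[0])+(w[2]-w[3]); a=np.arctan2(d[1],d[0]); d2=(w[0]-w[3])+(w[1]-w[2]); b=np.arctan2(-d2[0],d2[1])
    print(n,"centre",w.mean(0).round(1),"sides",np.linalg.norm(e,axis=1).round(1),"yaw",a.round(3),b.round(3))
rep("store",[A(40,42),A(708,42),B(635,583),B(118,583)],26)
rep("border",[B(150,22),B(620,22),B(613,178),B(157,178)],44)
rep("bar",[A(152,352),A(592,352),A(582,590),A(162,592)],60)
print("grip far edge",plane(c,[A(303,374),A(437,373)],102,pose))
w=plane(c,[A(303,374),A(437,373)],102,pose); 
print("knob",plane(c,[B(368,388)],102,pose),plane(c,[B(302,388),B(436,388),B(368,452),B(368,325)],102,pose))
E
```

```text
[631.44230863   1.83002507 256.15310065]
store centre [630.3  -1. ] sides [168.  325.  167.7 324.8] yaw 0.149 0.151
border centre [632.7   1.2] sides [126.5  43.8 127.2  43.8] yaw 0.149 0.151
bar centre [620.8  56.9] sides [107.2  58.2 107.8  58.7] yaw 0.152 0.148
grip far edge [[602.66269488  79.1231687 ]
 [631.11566507  83.6143074 ]]
knob [[636.98945854 -57.43238045]] [[620.8992965  -59.84388039]
 [653.57035924 -54.95084581]
 [639.56663254 -74.85926174]
 [634.53273875 -40.82122109]]
```

```bash
python3 -c "
from pl import *
st();bot.snapshot('side');st()
a=plan(637.5,-58.5,180,1.721,4)
plan(637.5,-58.5,110,1.721,2,a)
"
```

```text
t 2.75 p [6.305e+02 2.000e-01 2.559e+02] yaw 1.7177 q [-5.000e-04  6.533e-01  7.571e-01  1.400e-03] F [-0.3  0.4 -0.9] open 91.9 j [ 0.21  0.47 -0.44  1.5   0.21  1.22 -0.11]
t 2.8 p [629.8  -2.3 255.7] yaw 1.714 q [-3.000e-04  6.547e-01  7.559e-01  5.000e-04] F [-0.5 -1.7 -0.4] open 91.9 j [ 0.21  0.47 -0.44  1.5   0.21  1.22 -0.12]
4 rows linear [[-1.42, -0.01, 1.89], [-1.42, -0.01, 1.89], [-1.42, -0.02, 1.89], [-1.42, -0.02, 1.9]] 
 dr [0.0, -0.0, -0.002]
2 rows linear [[-0.0, -0.0, 3.5], [-0.0, -0.0, 3.5]] 
 dr [0.0, -0.001, 0.001]
```

Call:
{"method": "servo_tool", "body": {
  "linear": [
    [-1.42,0,1.9],
    [-1.42,0,1.9],
    [-1.42,0,1.9],
    [-1.42,0,1.9],
    [0,0,3.5],
    [0,0,3.5],
    [0,0,0],
    [0,0,0],
    [0,0,0],
    [0,0,0]
  ],
  "dr": [
    [0,0,-0.002],
    [0,0,-0.002],
    [0,0,-0.002],
    [0,0,-0.002],
    [0,0,0],
    [0,0,0],
    [0,0,0],
    [0,0,0],
    [0,0,0],
    [0,0,0]
  ],
  "gripper": 9.18,
  "squeeze": 30
}}

```text
time: 4.05
ee_pos: [638.4, -62.0, 111.0]
eef_rot: [0.001, 0.654, 0.757, 0.001]
ft_force: [-0.2, -0.6, -0.1]
opening: 1.002
```

```bash
python3 - <<'E'
from pl import *
st(); s=bot.get_state(); p,d=bot.snapshot("wrist"); st(); cv2.imwrite("pics/w2.png",p); np.savez("pics/w2.npz",p=p,d=d,ep=s["ee_pos"],eq=s["eef_rot"])
plan(638,-58.5,79,1.721,3)
E
```

```text
t 4.05 p [638.4 -62.  111. ] yaw 1.7167 q [8.000e-04 6.537e-01 7.568e-01 6.000e-04] F [-0.2 -0.6 -0.1] open 92.0 j [ 0.27  0.61 -0.4   1.64  0.28  0.94 -0.08]
t 4.1 p [638.2 -62.  110.7] yaw 1.7168 q [7.000e-04 6.537e-01 7.568e-01 4.000e-04] F [-0.3  0.4  0.4] open 91.6 j [ 0.27  0.61 -0.4   1.64  0.28  0.94 -0.08]
3 rows linear [[0.12, 0.01, 1.06], [0.12, 0.01, 1.06], [0.11, 0.01, 1.05]] 
 dr [0.001, 0.0, -0.001]
```

View pics/w2.png

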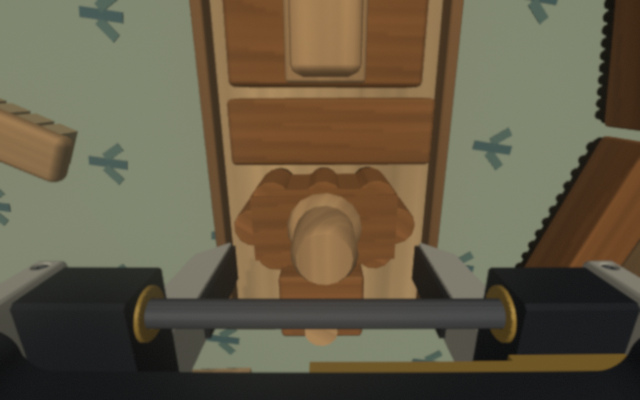

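```bash
python3 - <<'E'
from pl import *
c=bot.get_calibration("wrist"); D=np.load("pics/w2.npz"); pose=(D["ep"],D["eq"])
print(plane(c,[(325,252),(294,252),(356,252),(325,283)],102,pose).round(1))
w=plane(c,[(229,98),(433,98),(431,164),(231,164)],44,pose);print("border",w.round(1),w.mean(0))
w=plane(c,[(287,76),(366,76)],102,pose);print("bar grip near edge (76 approx foot?)",w)
d=D["d"]; print(d[252,325],d[235:290:4,325].round(0), d[130,330])
E
```

```text
[[637.  -55.6]
 [621.1 -57.9]
 [652.9 -53.3]
 [639.6 -73.8]]
border [[568.   10.5]
 [691.8  28.6]
 [700.4 -11.7]
 [571.7 -30.5]] [632.98309765  -0.77610122]
bar grip near edge (76 approx foot?) [[607.98045357  26.74275388]
 [642.41502099  31.78496012]]
174.80511 [173. 173. 174. 175. 175. 176. 177. 177. 178. 180. 180. 181. 182. 245.] 212.3639
```

```bash
python3 - <<'E'
from pl import *
plan(637,-56.5,79,1.721,4)
E
```

```text
4 rows linear [[0.14, -0.01, 0.79], [0.14, -0.01, 0.79], [0.14, -0.01, 0.8], [0.14, -0.01, 0.79]] 
 dr [0.0, 0.0, -0.001]
```

Call:
{"method": "servo_tool", "body": {
  "linear": [
    [0.14,-0.01,0.8],
    [0.14,-0.01,0.8],
    [0.14,-0.01,0.8],
    [0.14,-0.01,0.8],
    [0,0,0],
    [0,0,0],
    [0,0,0],
    [0,0,0],
    [0,0,0],
    [0,0,0]
  ],
  "dr": [
    [0,0,-0.001],
    [0,0,-0.001],
    [0,0,-0.001],
    [0,0,-0.001],
    [0,0,0],
    [0,0,0],
    [0,0,0],
    [0,0,0],
    [0,0,0],
    [0,0,0]
  ]
}}

```text
time: 5.35
ee_pos: [636.5, -56.5, 77.8]
eef_rot: [0.0, 0.652, 0.758, 0.0]
ft_force: [-0.7, -0.2, 0.0]
opening: 1.001
```

Call:
{"method": "servo_tool", "body": {
  "linear": [
    [0,0,0],
    [0,0,0],
    [0,0,0],
    [0,0,0],
    [0,0,0],
    [0,0,0],
    [0,0,0],
    [0,0,0],
    [0,0,0],
    [0,0,0]
  ],
  "dr": [
    [0,0,0],
    [0,0,0],
    [0,0,0],
    [0,0,0],
    [0,0,0],
    [0,0,0],
    [0,0,0],
    [0,0,0],
    [0,0,0],
    [0,0,0]
  ],
  "gripper": 2.5,
  "squeeze": 35
}}

```text
time: 6.6
ee_pos: [636.7, -56.5, 77.8]
eef_rot: [0.0, 0.652, 0.758, 0.0]
ft_force: [3.1, 0.1, -0.6]
opening: 0.397
```

```bash
python3 - <<'E'
from pl import *
st()
s=bot.get_state();x,y,z=s["ee_pos"]
a=plan(x,y,180,1.721,5,rd=1)
plan(536.8,-406,180,1.761,15,a,rd=1)
E
```

```text
t 6.6 p [636.7 -56.5  77.8] yaw 1.7208 q [2.000e-04 6.521e-01 7.581e-01 2.000e-04] F [ 3.1  0.1 -0.6] open 36.4 j [ 0.26  0.65 -0.39  1.67  0.3   0.88 -0.1 ]
5 rows linear [[-0.0, 0.0, -2.0], [-0.0, 0.0, -2.1], [-0.0, 0.0, -2.0], [-0.0, 0.0, -2.1], [-0.0, 0.0, -2.0]] 
 dr [0.0, 0.0, -0.0]
15 rows linear [[-2.2, -1.0, -0.0], [-2.2, -1.0, -0.0], [-2.2, -1.0, -0.0], [-2.2, -1.0, -0.0], [-2.2, -1.0, -0.0], [-2.2, -1.0, -0.0], [-2.2, -1.1, -0.0], [-2.2, -1.1, -0.0], [-2.2, -1.1, -0.0], [-2.2, -1.1, -0.0], [-2.2, -1.1, -0.0], [-2.1, -1.1, -0.0], [-2.1, -1.1, -0.0], [-2.2, -1.0, -0.0], [-2.1, -1.1, -0.0]] 
 dr [0.0, 0.0, -0.003]
```

Call:
{"method": "servo_tool", "body": {
  "linear": [
    [0,0,-0.5],
    [0,0,-1.5],
    [0,0,-3],
    [0,0,-3],
    [0,0,-2.2],
    [-1.0,-0.5,0],
    [-2.2,-1.0,0],
    [-2.2,-1.0,0],
    [-2.2,-1.0,0],
    [-2.2,-1.0,0]
  ],
  "dr": [
    [0,0,0],
    [0,0,0],
    [0,0,0],
    [0,0,0],
    [0,0,0],
    [0,0,-0.003],
    [0,0,-0.003],
    [0,0,-0.003],
    [0,0,-0.003],
    [0,0,-0.003]
  ]
}}

```text
time: 7.85
ee_pos: [605.8, -162.1, 178.5]
eef_rot: [-0.001, 0.647, 0.763, -0.001]
ft_force: [-0.3, 0.7, -3.7]
opening: 0.397
```

Call:
{"method": "servo_tool", "body": {
  "linear": [
    [-2.2,-1.0,0],
    [-2.4,-1.1,0],
    [-2.4,-1.1,0],
    [-2.4,-1.1,0],
    [-2.4,-1.1,0],
    [-2.4,-1.1,0],
    [-2.4,-1.1,0],
    [-2.4,-1.1,0],
    [-2.2,-1.1,0],
    [-1.1,-0.5,0]
  ],
  "dr": [
    [0,0,-0.003],
    [0,0,-0.003],
    [0,0,-0.003],
    [0,0,-0.003],
    [0,0,-0.003],
    [0,0,-0.003],
    [0,0,-0.003],
    [0,0,-0.003],
    [0,0,-0.003],
    [0,0,0]
  ]
}}

```text
time: 9.1
ee_pos: [543.1, -400.3, 178.5]
eef_rot: [-0.001, 0.637, 0.771, -0.001]
ft_force: [0.0, -0.5, -4.3]
opening: 0.394
```

```bash
python3 - <<'E'
from pl import *
st();p,d=bot.snapshot("top"); st(); cv2.imwrite("pics/t4.png",p)
plan(536.8,-406,92,1.761,6)
E
```

```text
t 9.1 p [ 543.1 -400.3  178.5] yaw 1.7601 q [-0.001   0.6371  0.7708 -0.0008] F [ 0.  -0.5 -4.3] open 36.2 j [ 0.79  0.59 -0.38  1.48  0.23  1.11  0.56]
t 9.15 p [ 543.  -401.4  178.6] yaw 1.7592 q [-7.000e-04  6.374e-01  7.705e-01 -1.000e-03] F [-0.4 -2.2 -3.3] open 36.4 j [ 0.79  0.6  -0.38  1.48  0.24  1.11  0.56]
6 rows linear [[-0.06, -0.11, 1.44], [-0.06, -0.11, 1.44], [-0.05, -0.11, 1.44], [-0.06, -0.11, 1.45], [-0.05, -0.12, 1.44], [-0.06, -0.11, 1.45]] 
 dr [-0.0, 0.0, -0.0]
```

View pics/t4.png

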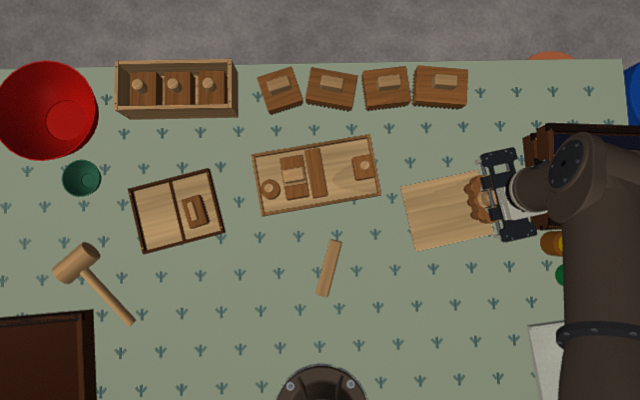

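Call:
{"method": "servo_tool", "body": {
  "linear": [
    [0,-0.15,1.4],
    [0,-0.15,1.8],
    [0,-0.15,1.8],
    [0,-0.15,1.6],
    [0,-0.1,1.2],
    [0,0,0.8],
    [0,0,0.2],
    [0,0,0],
    [0,0,0],
    [0,0,0]
  ],
  "dr": [
    [0,0,0],
    [0,0,0],
    [0,0,0],
    [0,0,0],
    [0,0,0],
    [0,0,0],
    [0,0,0],
    [0,0,0],
    [0,0,0],
    [0,0,0]
  ]
}}

```text
time: 10.4
ee_pos: [538.7, -399.5, 92.2]
eef_rot: [0.0, 0.636, 0.772, 0.0]
ft_force: [1.2, 0.2, -3.3]
opening: 0.394
```

```bash
python3 - <<'E'
from pl import *
st();plan(536.1,-402.1,88,1.761,5)
E
```

```text
t 10.4 p [ 538.7 -399.5   92.2] yaw 1.7626 q [4.000e-04 6.361e-01 7.716e-01 0.000e+00] F [ 1.2  0.2 -3.3] open 36.2 j [ 0.79  0.67 -0.36  1.58  0.28  0.94  0.53]
5 rows linear [[-0.04, -0.06, 0.08], [-0.04, -0.06, 0.08], [-0.04, -0.06, 0.09], [-0.04, -0.06, 0.08], [-0.04, -0.06, 0.09]] 
 dr [0.0, 0.0, 0.0]
```

Call:
{"method": "servo_tool", "body": {
  "linear": [
    [-0.1,-0.1,0],
    [-0.1,-0.1,0],
    [0,0,0.1],
    [0,0,0.1],
    [0,0,0.08],
    [0,0,0.08],
    [0,0,0.08],
    [0,0,0],
    [0,0,0],
    [0,0,0]
  ],
  "dr": [
    [0,0,0],
    [0,0,0],
    [0,0,0],
    [0,0,0],
    [0,0,0],
    [0,0,0],
    [0,0,0],
    [0,0,0],
    [0,0,0],
    [0,0,0]
  ]
}}

```text
time: 11.65
ee_pos: [537.0, -401.7, 87.7]
eef_rot: [0.0, 0.636, 0.772, -0.0]
ft_force: [-2.8, 2.0, 4.4]
opening: 0.395
```

Call:
{"method": "servo_tool", "body": {
  "linear": [
    [0,0,0],
    [0,0,0],
    [0,0,0],
    [0,0,0],
    [0,0,0],
    [0,0,0],
    [0,0,-1.0],
    [0,0,-3],
    [0,0,-4],
    [0,0,-3]
  ],
  "dr": [
    [0,0,0],
    [0,0,0],
    [0,0,0],
    [0,0,0],
    [0,0,0],
    [0,0,0],
    [0,0,0],
    [0,0,0],
    [0,0,0],
    [0,0,0]
  ],
  "gripper": 9.18
}}

```text
time: 12.9
ee_pos: [537.4, -401.9, 200.0]
eef_rot: [0.001, 0.636, 0.772, 0.0]
ft_force: [-0.4, 0.5, 0.6]
opening: 0.997
```

```bash
python3 - <<'E'
from pl import *
st();a=plan(621,55.5,190,1.721,13,rd=1);plan(621,55.5,110,1.721,3,a,rd=1)
s=bot.get_state(); p,d=bot.snapshot("wrist"); cv2.imwrite("pics/w3.png",p); np.savez("pics/w3.npz",p=p,d=d,ep=s["ee_pos"],eq=s["eef_rot"])
E
```

```text
t 12.9 p [ 537.4 -401.9  200. ] yaw 1.7628 q [1.100e-03 6.361e-01 7.716e-01 2.000e-04] F [-0.4  0.5  0.6] open 91.6 j [ 0.8   0.57 -0.39  1.47  0.23  1.15  0.57]
13 rows linear [[3.3, 1.3, 0.1], [3.3, 1.3, 0.1], [3.3, 1.3, 0.1], [3.4, 1.3, 0.1], [3.4, 1.3, 0.1], [3.3, 1.2, 0.1], [3.4, 1.2, 0.1], [3.4, 1.2, 0.0], [3.4, 1.2, 0.1], [3.3, 1.2, 0.0], [3.4, 1.2, 0.1], [3.3, 1.2, 0.0], [3.4, 1.2, 0.1]] 
 dr [0.0, 0.0, 0.003]
3 rows linear [[0.0, 0.0, 2.7], [0.0, 0.0, 2.6], [0.0, 0.0, 2.7]] 
 dr [0.001, 0.0, 0.001]
```

View pics/w3.png

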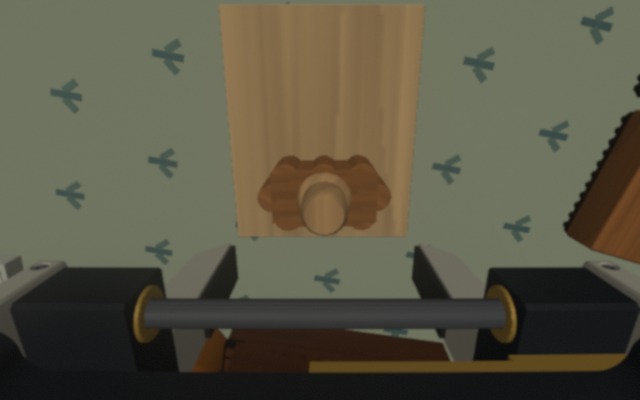

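The knob block stands upright on the board, with its knob at about (324,208), square to the board edges and fully on it. The bar block is next.

Call:
{"method": "servo_tool", "body": {
  "linear": [
    [1.6,0.6,0],
    [3.3,1.3,0.1],
    [4,1.5,0.1],
    [4.5,1.6,0.1],
    [5,1.8,0.1],
    [5,1.8,0.1],
    [5,1.8,0.1],
    [4.5,1.6,0.1],
    [4,1.4,0.1],
    [3.3,1.2,0.1]
  ],
  "dr": [
    [0,0,0.004],
    [0,0,0.004],
    [0,0,0.004],
    [0,0,0.004],
    [0,0,0.004],
    [0,0,0.004],
    [0,0,0.004],
    [0,0,0.004],
    [0,0,0.004],
    [0,0,0.004]
  ]
}}

```text
time: 14.2
ee_pos: [610.5, 22.8, 187.4]
eef_rot: [-0.001, 0.651, 0.759, -0.0]
ft_force: [0.3, -0.8, -0.7]
opening: 0.996
```

```bash
python3 - <<'E'
from pl import *
st();a=plan(621,55.5,180,1.721,3,rd=2);plan(621,55.5,110,1.721,3,a,rd=1)
E
```

```text
t 14.2 p [610.5  22.8 187.4] yaw 1.7249 q [-9.000e-04  6.506e-01  7.595e-01 -3.000e-04] F [ 0.3 -0.8 -0.7] open 91.4 j [ 0.19  0.5  -0.46  1.64  0.24  1.06 -0.18]
3 rows linear [[1.02, 0.52, 0.25], [1.03, 0.51, 0.25], [1.02, 0.51, 0.25]] 
 dr [-0.001, -0.0, 0.001]
3 rows linear [[-0.0, -0.0, 2.3], [-0.0, -0.0, 2.3], [-0.0, -0.0, 2.4]] 
 dr [0.0, -0.0, 0.0]
```

Call:
{"method": "servo_tool", "body": {
  "linear": [
    [1.2,0.5,0.25],
    [0.9,0.5,0.25],
    [0.6,0.4,1.2],
    [0,0,2.2],
    [0,0,2.2],
    [0,0,1.3],
    [0,0,0],
    [0,0,0],
    [0,0,0],
    [0,0,0]
  ],
  "dr": [
    [0,0,0.001],
    [0,0,0.001],
    [0,0,0.001],
    [0,0,0],
    [0,0,0],
    [0,0,0],
    [0,0,0],
    [0,0,0],
    [0,0,0],
    [0,0,0]
  ]
}}

```text
time: 15.45
ee_pos: [621.7, 48.2, 115.0]
eef_rot: [0.0, 0.653, 0.758, 0.0]
ft_force: [-0.6, -0.2, -0.2]
opening: 1.002
```

```bash
python3 - <<'E'
from pl import *
st(); s=bot.get_state(); p,d=bot.snapshot("wrist"); cv2.imwrite("pics/w4.png",p); np.savez("pics/w4.npz",p=p,d=d,ep=s["ee_pos"],eq=s["eef_rot"])
plan(621,55.5,78.5,1.721,4)
E
```

```text
t 15.45 p [621.7  48.2 115. ] yaw 1.7197 q [4.000e-04 6.526e-01 7.577e-01 3.000e-04] F [-0.6 -0.2 -0.2] open 92.0 j [ 0.13  0.59 -0.43  1.68  0.29  0.93 -0.27]
4 rows linear [[0.18, 0.01, 0.91], [0.18, 0.01, 0.91], [0.18, 0.01, 0.9], [0.19, 0.01, 0.91]] 
 dr [0.0, 0.0, -0.0]
```

View pics/w4.png

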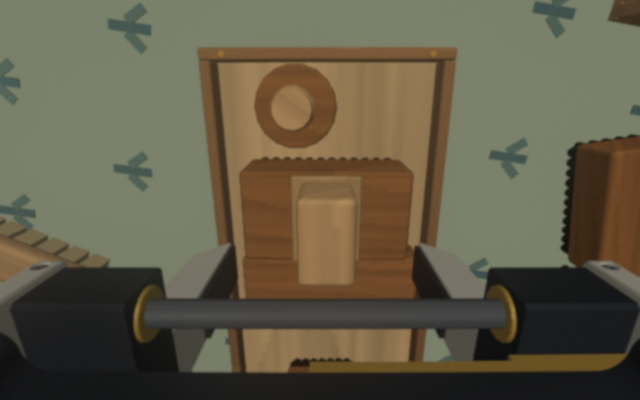

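```bash
python3 - <<'E'
from pl import *
c=bot.get_calibration("wrist"); D=np.load("pics/w4.npz"); pose=(D["ep"],D["eq"])
w=plane(c,[(298,284),(355,284),(299,196),(355,196)],102,pose); print(w.round(1),w.mean(0))
w=plane(c,[(240,171),(412,171),(410,259),(243,259)],60,pose); print(w.round(1),w.mean(0))
E
```

```text
[[608.8  31.3]
 [639.8  35.9]
 [603.   81.5]
 [630.9  85.7]] [620.62125306  58.59600715]
[[563.6  78.9]
 [668.8  94.6]
 [681.2  35.2]
 [569.9  18.6]] [620.87695084  56.86086468]
```

Call:
{"method": "servo_tool", "body": {
  "linear": [
    [0.22,0,0.9],
    [0.22,0,0.9],
    [0.2,0,0.9],
    [0.2,0,0.9],
    [0,0,0],
    [0,0,0],
    [0,0,0],
    [0,0,0],
    [0,0,0],
    [0,0,0]
  ],
  "dr": [
    [0,0,0],
    [0,0,0],
    [0,0,0],
    [0,0,0],
    [0,0,0],
    [0,0,0],
    [0,0,0],
    [0,0,0],
    [0,0,0],
    [0,0,0]
  ]
}}

```text
time: 16.75
ee_pos: [620.2, 56.5, 78.4]
eef_rot: [0.0, 0.653, 0.758, 0.0]
ft_force: [-0.5, 0.2, -0.1]
opening: 1.0
```

Call:
{"method": "servo_tool", "body": {
  "linear": [
    [0,0,0],
    [0,0,0],
    [0,0,0],
    [0,0,0],
    [0,0,0],
    [0,0,0],
    [0,0,0],
    [0,0,0],
    [0,0,0],
    [0,0,0]
  ],
  "dr": [
    [0,0,0],
    [0,0,0],
    [0,0,0],
    [0,0,0],
    [0,0,0],
    [0,0,0],
    [0,0,0],
    [0,0,0],
    [0,0,0],
    [0,0,0]
  ],
  "gripper": 2.0,
  "squeeze": 35
}}

```text
time: 18.0
ee_pos: [620.3, 56.5, 78.4]
eef_rot: [0.0, 0.653, 0.758, 0.0]
ft_force: [2.2, 0.4, -0.1]
opening: 0.347
```

```bash
python3 - <<'E'
from pl import *
st()
s=bot.get_state();x,y,z=s["ee_pos"]
a=plan(x,y,190,1.721,5,rd=1)
plan(517.6,-305.8,190,1.761,12,a,rd=1)
E
```

```text
t 18.0 p [620.3  56.5  78.4] yaw 1.7197 q [1.000e-04 6.526e-01 7.577e-01 1.000e-04] F [ 2.2  0.4 -0.1] open 31.8 j [ 0.1   0.63 -0.42  1.71  0.32  0.86 -0.3 ]
5 rows linear [[-0.0, 0.0, -2.2], [-0.0, 0.0, -2.2], [-0.0, 0.0, -2.3], [-0.0, 0.0, -2.2], [-0.0, 0.0, -2.3]] 
 dr [0.0, 0.0, -0.0]
12 rows linear [[-2.9, -1.3, 0.0], [-2.9, -1.3, 0.0], [-2.8, -1.3, 0.0], [-2.8, -1.3, 0.0], [-2.8, -1.3, 0.0], [-2.8, -1.3, 0.0], [-2.9, -1.4, 0.0], [-2.8, -1.4, 0.0], [-2.8, -1.4, 0.0], [-2.9, -1.4, 0.0], [-2.8, -1.3, 0.0], [-2.8, -1.4, 0.0]] 
 dr [0.0, 0.0, -0.003]
```

Call:
{"method": "servo_tool", "body": {
  "linear": [
    [0,0,-0.5],
    [0,0,-1.5],
    [0,0,-3],
    [0,0,-3.5],
    [0,0,-2.7],
    [-1.2,-0.6,0],
    [-2.4,-1.1,0],
    [-2.8,-1.3,0],
    [-2.8,-1.3,0],
    [-2.8,-1.3,0]
  ],
  "dr": [
    [0,0,0],
    [0,0,0],
    [0,0,0],
    [0,0,0],
    [0,0,0],
    [0,0,-0.003],
    [0,0,-0.003],
    [0,0,-0.003],
    [0,0,-0.003],
    [0,0,-0.003]
  ]
}}

```text
time: 19.25
ee_pos: [581.8, -72.8, 189.1]
eef_rot: [-0.001, 0.647, 0.762, -0.001]
ft_force: [0.5, 0.1, -2.1]
opening: 0.347
```

Call:
{"method": "servo_tool", "body": {
  "linear": [
    [-2.8,-1.3,0],
    [-2.8,-1.3,0],
    [-2.8,-1.4,0],
    [-2.8,-1.4,0],
    [-2.8,-1.3,0],
    [-2.8,-1.4,0],
    [-2.6,-1.2,0],
    [-1.8,-0.8,0],
    [-0.8,-0.4,0],
    [0,0,0]
  ],
  "dr": [
    [0,0,-0.003],
    [0,0,-0.003],
    [0,0,-0.003],
    [0,0,-0.003],
    [0,0,-0.003],
    [0,0,-0.003],
    [0,0,-0.003],
    [0,0,-0.003],
    [0,0,-0.003],
    [0,0,0]
  ]
}}

```text
time: 20.5
ee_pos: [518.0, -305.5, 190.0]
eef_rot: [-0.0, 0.637, 0.771, 0.0]
ft_force: [0.1, -0.1, -2.9]
opening: 0.344
```

```bash
python3 - <<'E'
from pl import *
st();plan(517.6,-305.8,93,1.761,6)
E
```

```text
t 20.5 p [ 518.  -305.5  190. ] yaw 1.7614 q [-3.000e-04  6.366e-01  7.712e-01  1.000e-04] F [ 0.1 -0.1 -2.9] open 31.5 j [ 0.73  0.47 -0.41  1.66  0.21  1.05  0.45]
6 rows linear [[-0.0, -0.01, 1.62], [-0.0, -0.01, 1.62], [-0.01, -0.01, 1.62], [-0.0, -0.0, 1.61], [-0.01, -0.01, 1.62], [-0.0, -0.0, 1.61]] 
 dr [-0.0, -0.0, 0.0]
```

Call:
{"method": "servo_tool", "body": {
  "linear": [
    [0,0,1.4],
    [0,0,2.4],
    [0,0,2.6],
    [0,0,1.9],
    [0,0,1.0],
    [0,0,0.4],
    [0,0,0.1],
    [0,0,0],
    [0,0,0],
    [0,0,0]
  ],
  "dr": [
    [0,0,0],
    [0,0,0],
    [0,0,0],
    [0,0,0],
    [0,0,0],
    [0,0,0],
    [0,0,0],
    [0,0,0],
    [0,0,0],
    [0,0,0]
  ]
}}

```text
time: 21.75
ee_pos: [518.4, -305.8, 92.7]
eef_rot: [0.0, 0.637, 0.771, 0.0]
ft_force: [0.1, 0.3, -2.6]
opening: 0.346
```

Call:
{"method": "servo_tool", "body": {
  "linear": [
    [0,0,0.1],
    [0,0,0.1],
    [0,0,0.1],
    [0,0,0.08],
    [0,0,0.08],
    [0,0,0],
    [0,0,0],
    [0,0,0],
    [0,0,0],
    [0,0,0]
  ],
  "dr": [
    [0,0,0],
    [0,0,0],
    [0,0,0],
    [0,0,0],
    [0,0,0],
    [0,0,0],
    [0,0,0],
    [0,0,0],
    [0,0,0],
    [0,0,0]
  ]
}}

```text
time: 23.0
ee_pos: [518.2, -305.6, 88.4]
eef_rot: [0.0, 0.636, 0.771, -0.0]
ft_force: [-2.4, 1.4, 5.2]
opening: 0.346
```

Call:
{"method": "servo_tool", "body": {
  "linear": [
    [0,0,0],
    [0,0,0],
    [0,0,0],
    [0,0,0],
    [0,0,0],
    [0,0,0],
    [0,0,-1.0],
    [0,0,-3],
    [0,0,-4],
    [0,0,-3.5]
  ],
  "dr": [
    [0,0,0],
    [0,0,0],
    [0,0,0],
    [0,0,0],
    [0,0,0],
    [0,0,0],
    [0,0,0],
    [0,0,0],
    [0,0,0],
    [0,0,0]
  ],
  "gripper": 9.18
}}

```text
time: 24.25
ee_pos: [518.4, -305.5, 204.9]
eef_rot: [0.001, 0.636, 0.771, 0.0]
ft_force: [0.6, 0.2, -0.3]
opening: 1.0
```

```bash
python3 - <<'E'
from pl import *
st();
s=bot.get_state(); p,d=bot.snapshot("wrist"); cv2.imwrite("pics/w5.png",p)
plan(633,-1,190,.149+np.pi,10,rd=1)
E
```

```text
t 24.25 p [ 518.4 -305.5  204.9] yaw 1.7619 q [5.000e-04 6.364e-01 7.713e-01 2.000e-04] F [ 0.6  0.2 -0.3] open 91.8 j [ 0.73  0.46 -0.41  1.64  0.2   1.08  0.45]
10 rows linear [[2.8, 1.7, 0.2], [2.5, 2.1, 0.2], [2.1, 2.4, 0.2], [1.8, 2.7, 0.2], [1.3, 3.0, 0.2], [0.8, 3.1, 0.2], [0.4, 3.3, 0.2], [-0.2, 3.2, 0.2], [-0.6, 3.2, 0.2], [-1.1, 3.1, 0.2]] 
 dr [0.0, 0.001, -0.153]
```

View pics/w5.png

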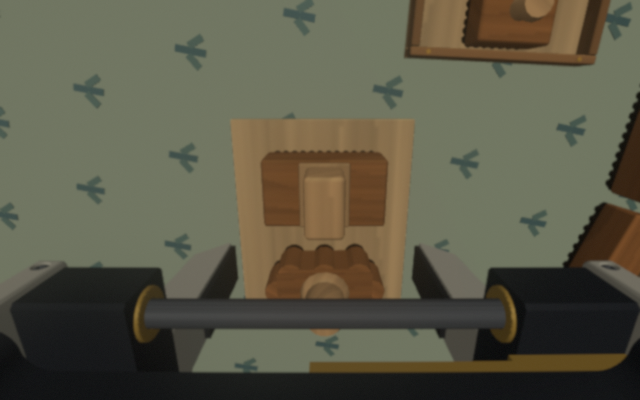

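Both tall blocks stand upright and parallel on the board: bar block at (324,205), knob block at (324,290). The border block is next.

Call:
{"method": "servo_tool", "body": {
  "linear": [
    [2.8,1.7,0.2],
    [2.5,2.1,0.2],
    [2.1,2.4,0.2],
    [1.8,2.7,0.2],
    [1.3,3.0,0.2],
    [0.8,3.1,0.2],
    [0.4,3.3,0.2],
    [-0.2,3.2,0.2],
    [-0.6,3.2,0.2],
    [-1.1,3.1,0.2]
  ],
  "dr": [
    [0,0,-0.153],
    [0,0,-0.153],
    [0,0,-0.153],
    [0,0,-0.153],
    [0,0,-0.153],
    [0,0,-0.153],
    [0,0,-0.153],
    [0,0,-0.153],
    [0,0,-0.153],
    [0,0,-0.153]
  ]
}}

```text
time: 25.55
ee_pos: [630.6, 0.5, 183.3]
eef_rot: [0.0, -0.077, 0.997, -0.0]
ft_force: [-0.5, -0.3, -0.3]
opening: 0.999
```

Call:
{"method": "servo_tool", "body": {
  "linear": [
    [0,0,0],
    [0,0,0.8],
    [0,0,2],
    [0,0,2],
    [0,0,1.2],
    [0,0,0],
    [0,0,0],
    [0,0,0],
    [0,0,0],
    [0,0,0]
  ],
  "dr": [
    [0,0,0],
    [0,0,0],
    [0,0,0],
    [0,0,0],
    [0,0,0],
    [0,0,0],
    [0,0,0],
    [0,0,0],
    [0,0,0],
    [0,0,0]
  ]
}}

```text
time: 26.8
ee_pos: [630.3, -0.3, 123.0]
eef_rot: [0.0, -0.075, 0.997, -0.0]
ft_force: [0.3, 0.2, -0.3]
opening: 1.0
```

```bash
python3 - <<'E'
from pl import *
st();
s=bot.get_state(); p,d=bot.snapshot("wrist"); cv2.imwrite("pics/w6.png",p); np.savez("pics/w6.npz",p=p,d=d,ep=s["ee_pos"],eq=s["eef_rot"])
E
```

```text
t 26.8 p [ 6.303e+02 -3.000e-01  1.230e+02] yaw -2.9915 q [ 2.000e-04 -7.500e-02  9.972e-01 -1.000e-04] F [ 0.3  0.2 -0.3] open 91.8 j [ 0.4   0.67 -0.76  1.64  0.52  1.04  1.2 ]
```

View pics/w6.png

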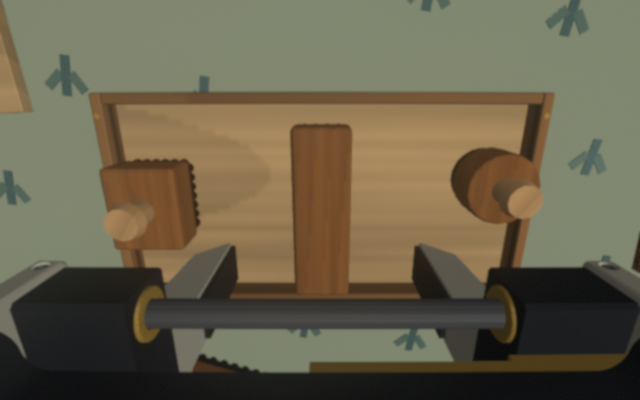

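```bash
python3 - <<'E'
from pl import *
c=bot.get_calibration("wrist"); D=np.load("pics/w6.npz"); pose=(D["ep"],D["eq"])
w=plane(c,[(291,125),(351.5,125),(348.5,294.5),(297,294.5)],44,pose); print(w.round(1),w.mean(0).round(1))
d=(w[3]-w[0]); print(np.arctan2(d[1],d[0])); d=(w[2]-w[1]); print(np.arctan2(d[1],d[0]))
T=plane(c,[(92,94),(553,94)],26,pose); print("tray corners -x edge",T.round(1), np.arctan2(-(T[1]-T[0])[0],(T[1]-T[0])[1]))
# floor-line check side edges mid mask
plan(633,-0.3,28,.149+np.pi,6)
E
```

```text
[[570.1 -30.7]
 [564.1   8.9]
 [692.3  29.1]
 [698.3 -10.7]] [631.2  -0.8]
0.15477272837583755
0.15623282670146688
tray corners -x edge [[ 571.3 -172.5]
 [ 523.3  146.4]] 0.14941945953806587
6 rows linear [[-0.04, -0.01, 1.58], [-0.05, -0.0, 1.58], [-0.04, -0.01, 1.58], [-0.05, -0.0, 1.58], [-0.04, -0.01, 1.59], [-0.05, -0.0, 1.58]] 
 dr [-0.0, 0.0, 0.0]
```

Call:
{"method": "servo_tool", "body": {
  "linear": [
    [-0.05,0.02,1.5],
    [-0.05,0.02,2],
    [-0.05,0.01,2],
    [0,0,2],
    [0,0,1.2],
    [0,0,0.6],
    [0,0,0.3],
    [0,0,0],
    [0,0,0],
    [0,0,0]
  ],
  "dr": [
    [0,0,-0.001],
    [0,0,-0.001],
    [0,0,0],
    [0,0,0],
    [0,0,0],
    [0,0,0],
    [0,0,0],
    [0,0,0],
    [0,0,0],
    [0,0,0]
  ]
}}

```text
time: 28.1
ee_pos: [631.9, 0.4, 27.2]
eef_rot: [0.0, -0.076, 0.997, -0.0]
ft_force: [0.0, 0.2, 0.7]
opening: 0.999
```

Call:
{"method": "servo_tool", "body": {
  "linear": [
    [0,0,0],
    [0,0,0],
    [0,0,0],
    [0,0,0],
    [0,0,0],
    [0,0,0],
    [0,0,0],
    [0,0,0],
    [0,0,0],
    [0,0,0]
  ],
  "dr": [
    [0,0,0],
    [0,0,0],
    [0,0,0],
    [0,0,0],
    [0,0,0],
    [0,0,0],
    [0,0,0],
    [0,0,0],
    [0,0,0],
    [0,0,0]
  ],
  "gripper": 3.0,
  "squeeze": 30
}}

```text
time: 29.35
ee_pos: [631.6, 0.4, 26.7]
eef_rot: [0.0, -0.076, 0.997, -0.0]
ft_force: [-0.1, -1.4, -0.5]
opening: 0.453
```

```bash
python3 - <<'E'
from pl import *
st()
# job tray
s=bot.get_state();x,y,z=s["ee_pos"]
th=.241; cx,cy=544.6,371.9
gx,gy=cx-53*np.sin(th),cy+53*np.cos(th); print(gx,gy)
a=plan(x,y,150,yaw(s["eef_rot"]),6,rd=1)
plan(gx,gy-40,150,th+np.pi,14,a,rd=1)
E
```

```text
t 29.35 p [6.316e+02 4.000e-01 2.670e+01] yaw -2.9894 q [ 0.     -0.076   0.9971 -0.    ] F [-0.1 -1.4 -0.5] open 41.6 j [ 0.35  0.78 -0.69  1.71  0.62  0.88  1.13]
531.9502861943939 423.3682886896024
6 rows linear [[0.0, -0.0, -2.1], [0.0, -0.0, -2.0], [0.0, -0.0, -2.1], [0.0, -0.0, -2.0], [0.0, -0.0, -2.1], [0.0, -0.0, -2.0]] 
 dr [-0.0, -0.0, 0.0]
14 rows linear [[0.3, 2.8, -0.0], [0.3, 2.8, -0.0], [0.3, 2.8, -0.0], [0.2, 2.8, -0.0], [0.2, 2.8, -0.0], [0.2, 2.8, -0.0], [0.2, 2.8, -0.0], [0.2, 2.8, -0.0], [0.1, 2.8, -0.0], [0.1, 2.9, -0.0], [0.1, 2.8, -0.0], [0.1, 2.9, -0.0], [0.1, 2.8, -0.0], [0.1, 2.9, -0.0]] 
 dr [-0.0, -0.0, -0.006]
```

Call:
{"method": "servo_tool", "body": {
  "linear": [
    [0,0,-0.5],
    [0,0,-1.5],
    [0,0,-3],
    [0,0,-3.5],
    [0,0,-2.8],
    [0,0,-1.0],
    [0.2,1.4,0],
    [0.3,2.8,0],
    [0.3,3.2,0],
    [0.3,3.5,0]
  ],
  "dr": [
    [0,0,0],
    [0,0,0],
    [0,0,0],
    [0,0,0],
    [0,0,0],
    [0,0,0],
    [0,0,-0.006],
    [0,0,-0.006],
    [0,0,-0.006],
    [0,0,-0.006]
  ]
}}

```text
time: 30.6
ee_pos: [601.5, 107.7, 148.2]
eef_rot: [-0.001, -0.088, 0.996, 0.0]
ft_force: [0.1, 0.6, -1.5]
opening: 0.455
```

Call:
{"method": "servo_tool", "body": {
  "linear": [
    [0.2,3.5,0],
    [0.2,3.5,0],
    [0.2,3.5,0],
    [0.2,3.5,0],
    [0.2,3.5,0],
    [0.2,3.5,0],
    [0.2,3.2,0],
    [0.1,2.5,0],
    [0.1,1.4,0],
    [0,0,0]
  ],
  "dr": [
    [0,0,-0.007],
    [0,0,-0.007],
    [0,0,-0.007],
    [0,0,-0.007],
    [0,0,-0.007],
    [0,0,-0.007],
    [0,0,-0.007],
    [0,0,-0.007],
    [0,0,-0.007],
    [0,0,0]
  ]
}}

```text
time: 31.85
ee_pos: [530.0, 379.2, 149.0]
eef_rot: [-0.001, -0.12, 0.993, -0.0]
ft_force: [0.4, -0.1, -0.8]
opening: 0.458
```

```bash
python3 - <<'E'
from pl import *
bot.snapshot("side"); st();
s=bot.get_state(); p,d=bot.snapshot("wrist"); cv2.imwrite("pics/w7.png",p); np.savez("pics/w7.npz",p=p,d=d,ep=s["ee_pos"],eq=s["eef_rot"]); st()
E
```

```text
t 31.9 p [530.9 377.9 149. ] yaw -2.9019 q [-4.000e-04 -1.196e-01  9.928e-01 -5.000e-04] F [ 0.9 -1.  -1.2] open 41.7 j [-0.22  0.68 -0.78  1.55  0.52  1.12  0.69]
t 31.95 p [531.5 377.2 149.1] yaw -2.9032 q [-2.000e-04 -1.189e-01  9.929e-01 -7.000e-04] F [-0.  -0.8 -1.3] open 42.0 j [-0.22  0.68 -0.78  1.55  0.52  1.12  0.69]
```

View pics/w7.png

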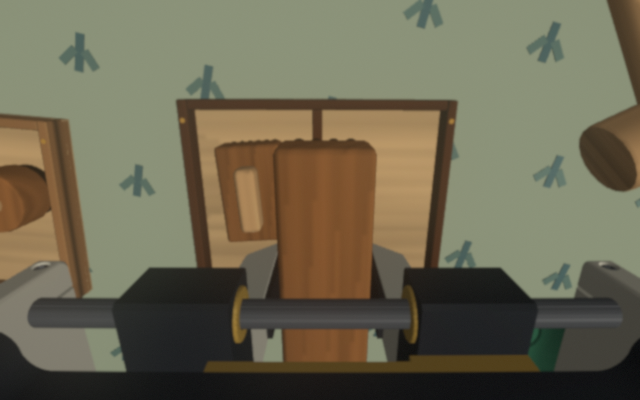

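```bash
python3 - <<'E'
import cv2,numpy as np
p=np.load("pics/w7.npz")["p"]
cv2.imwrite("pics/w7a.png",cv2.resize(p[85:285,165:475],None,fx=2.5,fy=2.5,interpolation=cv2.INTER_CUBIC))
E
```

```text
(no output)
```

View pics/w7a.png

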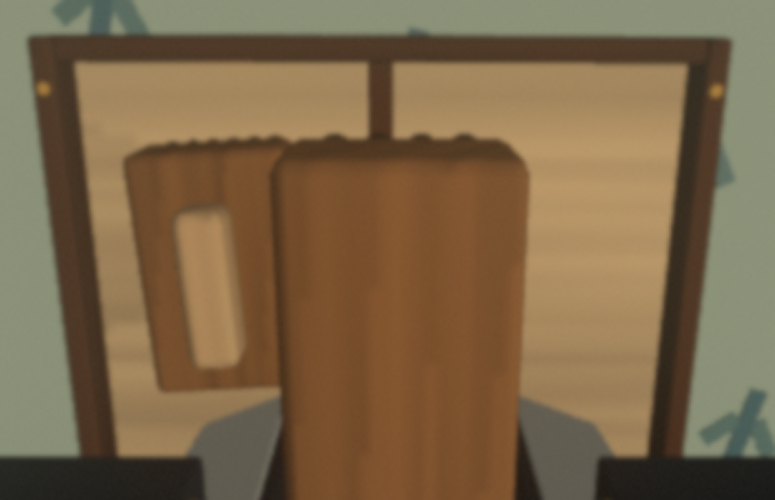

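```bash
python3 - <<'E'
from pl import *
c=bot.get_calibration("wrist"); D=np.load("pics/w7.npz"); pose=(D["ep"],D["eq"]); 
C=lambda l:[(165+x/2.5-.3,85+y/2.5-.3) for x,y in l]
print(D["ep"],yaw(D["eq"])+np.pi)
w=plane(c,C([(28,38),(731,40),(80,455),(683,455)]),26,pose); print(w.round(1))
e=w[1]-w[0]; th=np.arctan2(-e[0],e[1]); print("len",np.linalg.norm(e),"yaw",th)
for a,b in((0,2),(1,3)): v=w[b]-w[a]; print("side yaw",np.arctan2(v[1],v[0]),np.linalg.norm(v))
th=.240; u=np.array([np.cos(th),np.sin(th)]); v=np.array([-u[1],u[0]])
m=(w[0]+w[1])/2; print("tray centre",m+90*u, "goal",m+90*u+53*v)
print("divider",plane(c,C([(368,64),(392,64)]),16,pose), ((plane(c,C([(380,64)]),16,pose)-m)@v))
b=plane(c,C([(275,175),(528,175),(289,455),(515,455)]),D["ep"][2]+17.3,pose); print("block",b.round(1))
for a,k in((0,2),(1,3)): q=b[k]-b[a]; print("blk yaw",np.arctan2(q[1],q[0]))
f=plane(c,C([(400,157)]),D["ep"][2]+17.3,pose); print("end",f, ((D["ep"][:2]-f)@u))
print("mid v off",((b[0]+b[1])/2-D["ep"][:2])@v,((b[2]+b[3])/2-D["ep"][:2])@v)
E
```

```text
[530.92245545 377.92830374 149.00398913] 0.23968421691797115
[[480.9 248.4]
 [430.  460.2]
 [621.8 282. ]
 [570.  494.3]]
len 217.8217273965868 yaw 0.2361220448822774
side yaw 0.23417225832339966 144.8751291319326
side yaw 0.23891305210245126 144.1788778149197
tray centre [542.85730826 375.66590953] goal [530.25906906 427.1468222 ]
divider [[464.33293945 352.33751371]
 [462.49733707 359.87480076]] [-0.115455]
block [[475.6 345.4]
 [466.1 384.1]
 [523.6 357.3]
 [514.2 395.9]]
blk yaw 0.2431017067922875
blk yaw 0.23997246993265672
end [[468.14877518 363.8730426 ]] [64.31543195]
mid v off 1.5027858506976188 1.5789004152959578
```

```bash
python3 - <<'E'
from pl import *
plan(531,424.8,149,.238+np.pi,4); 
E
```

```text
4 rows linear [[-0.27, 1.16, 0.0], [-0.27, 1.16, 0.0], [-0.27, 1.16, 0.0], [-0.26, 1.16, 0.0]] 
 dr [-0.0, -0.0, 0.0]
```

Call:
{"method": "servo_tool", "body": {
  "linear": [
    [-0.27,1.16,0],
    [-0.27,1.16,0],
    [-0.27,1.16,0],
    [-0.26,1.16,1],
    [0,0,2],
    [0,0,2],
    [0,0,2],
    [0,0,1.2],
    [0,0,0.5],
    [0,0,0]
  ],
  "dr": [
    [0,0,0],
    [0,0,0],
    [0,0,0],
    [0,0,0],
    [0,0,0],
    [0,0,0],
    [0,0,0],
    [0,0,0],
    [0,0,0],
    [0,0,0]
  ]
}}

```text
time: 33.2
ee_pos: [530.7, 425.9, 62.7]
eef_rot: [-0.0, -0.119, 0.993, 0.0]
ft_force: [-0.6, -0.1, -1.4]
opening: 0.452
```

Call:
{"method": "servo_tool", "body": {
  "linear": [
    [0,0,0.4],
    [0,0,0.4],
    [0,0,0.2],
    [0,0,0],
    [0,0,0],
    [0,0,0],
    [0,0,0],
    [0,0,0],
    [0,0,0],
    [0,0,0]
  ],
  "dr": [
    [0,0,0],
    [0,0,0],
    [0,0,0],
    [0,0,0],
    [0,0,0],
    [0,0,0],
    [0,0,0],
    [0,0,0],
    [0,0,0],
    [0,0,0]
  ]
}}

```text
time: 34.45
ee_pos: [530.7, 425.9, 52.7]
eef_rot: [-0.0, -0.119, 0.993, -0.0]
ft_force: [0.4, 0.2, -1.6]
opening: 0.457
```

```bash
python3 - <<'E'
from pl import *
st();
s=bot.get_state(); p,d=bot.snapshot("wrist"); cv2.imwrite("pics/w8.png",p); np.savez("pics/w8.npz",p=p,d=d,ep=s["ee_pos"],eq=s["eef_rot"]); st()
E
```

```text
t 34.45 p [530.7 425.9  52.7] yaw -2.9024 q [-0.     -0.1193  0.9929 -0.    ] F [ 0.4  0.2 -1.6] open 42.0 j [-0.33  0.82 -0.72  1.56  0.61  1.    0.59]
t 34.5 p [530.7 425.9  52.7] yaw -2.9024 q [ 0.     -0.1193  0.9929 -0.    ] F [-0.3 -0.5 -2. ] open 41.8 j [-0.33  0.82 -0.72  1.56  0.61  1.    0.59]
```

View pics/w8.png

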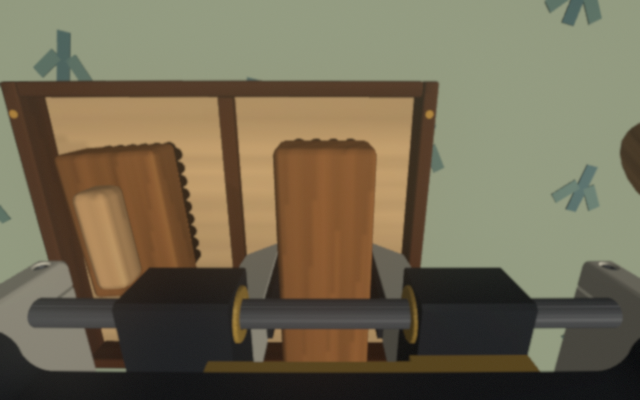

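```bash
python3 - <<'E'
import cv2,numpy as np
p=np.load("pics/w8.npz")["p"]
cv2.imwrite("pics/w8a.png",cv2.resize(p[75:255,200:450],None,fx=3.2,fy=3.2,interpolation=cv2.INTER_CUBIC))
E
```

```text
(no output)
```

View pics/w8a.png

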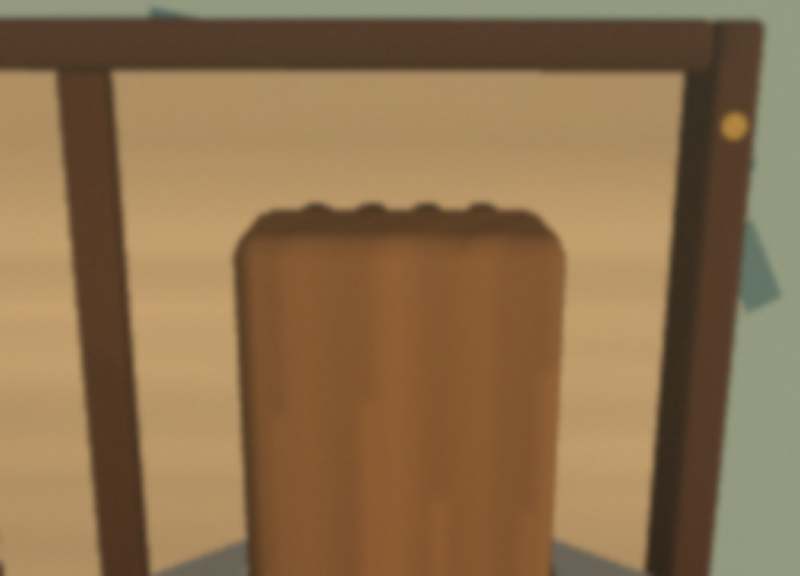

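```bash
python3 - <<'E'
from pl import *
c=bot.get_calibration("wrist"); D=np.load("pics/w8.npz"); pose=(D["ep"],D["eq"]); 
C=lambda l:[(200+x/3.2-.35,75+y/3.2-.35) for x,y in l]
th=.239; u=np.array([np.cos(th),np.sin(th)]); v=np.array([-u[1],u[0]])
def r(n,l,z):
    w=plane(c,C(l),z,pose)-D["ep"][:2]; print(n,"u",(w@u).round(1),"v",(w@v).round(1))
r("divider right z16 (want -49)",[(110,72),(148,570)],16)
r("wall inner top (want +49)",[(712,72),(672,570)],26)
r("wall inner floor (want +49)",[(685,72),(647,570)],8)
r("wall outer top (want 57)",[(763,25),(710,570)],26)
zt=D["ep"][2]+17.3
r("block L",[(235,260),(249,570)],zt); r("block R",[(566,260),(552,570)],zt); r("block end",[(400,233)],zt)
r("robot wall outer (want -90)",[(300,18),(700,18)],26); r("robot wall inner (want -82)",[(300,70),(600,70)],26)
E
```

```text
divider right z16 (want -49) u [-82.4   8.3] v [-46.5 -46.8]
wall inner top (want +49) u [-82.5   3.4] v [49.9 50.3]
wall inner floor (want +49) u [-82.2  12.4] v [50.3 50.3]
wall outer top (want 57) u [-89.5   3.4] v [57.2 57.2]
block L u [-61.  -18.8] v [-19.1 -19.2]
block R u [-61.  -18.7] v [21.7 21.8]
block end u [-64.4] v [1.2]
robot wall outer (want -90) u [-90.5 -90.5] v [-14.1  47.4]
robot wall inner (want -82) u [-82.8 -82.8] v [-14.3  32.4]
```

Call:
{"method": "servo_tool", "body": {
  "linear": [
    [0.1,0,0.5],
    [0,0,0.7],
    [0,0,0.7],
    [0,0,0.3],
    [0,0,0],
    [0,0,0.1],
    [0,0,0.1],
    [0,0,0.1],
    [0,0,0.06],
    [0,0,0]
  ],
  "dr": [
    [0,0,0],
    [0,0,0],
    [0,0,0],
    [0,0,0],
    [0,0,0],
    [0,0,0],
    [0,0,0],
    [0,0,0],
    [0,0,0],
    [0,0,0]
  ]
}}

```text
time: 35.75
ee_pos: [529.7, 425.6, 27.1]
eef_rot: [-0.0, -0.119, 0.993, -0.0]
ft_force: [-0.2, 0.5, -1.8]
opening: 0.457
```

Call:
{"method": "servo_tool", "body": {
  "linear": [
    [0,0,0.06],
    [0,0,0.06],
    [0,0,0],
    [0,0,0],
    [0,0,0],
    [0,0,0],
    [0,0,0],
    [0,0,0],
    [0,0,0],
    [0,0,0]
  ],
  "dr": [
    [0,0,0],
    [0,0,0],
    [0,0,0],
    [0,0,0],
    [0,0,0],
    [0,0,0],
    [0,0,0],
    [0,0,0],
    [0,0,0],
    [0,0,0]
  ]
}}

```text
time: 37.0
ee_pos: [529.7, 425.7, 26.7]
eef_rot: [0.0, -0.119, 0.993, -0.0]
ft_force: [-2.1, -2.3, 6.8]
opening: 0.457
```

Contact. I'll open only to 52 mm, because the tray walls are close, and then lift.

Call:
{"method": "servo_tool", "body": {
  "linear": [
    [0,0,0],
    [0,0,0],
    [0,0,0],
    [0,0,0],
    [0,0,0],
    [0,0,-0.5],
    [0,0,-1.5],
    [0,0,-3],
    [0,0,-3.5],
    [0,0,-3]
  ],
  "dr": [
    [0,0,0],
    [0,0,0],
    [0,0,0],
    [0,0,0],
    [0,0,0],
    [0,0,0],
    [0,0,0],
    [0,0,0],
    [0,0,0],
    [0,0,0]
  ],
  "gripper": 5.2
}}

```text
time: 38.25
ee_pos: [529.8, 426.2, 143.6]
eef_rot: [0.001, -0.119, 0.993, 0.001]
ft_force: [0.1, 0.3, -0.2]
opening: 0.567
```

```bash
python3 - <<'E'
from pl import *
st();
s=bot.get_state(); p,d=bot.snapshot("wrist"); cv2.imwrite("pics/w9.png",p); np.savez("pics/w9.npz",p=p,d=d,ep=s["ee_pos"],eq=s["eef_rot"]); st()
E
```

```text
t 38.25 p [529.8 426.2 143.6] yaw -2.9023 q [ 6.000e-04 -1.194e-01  9.928e-01  6.000e-04] F [ 0.1  0.3 -0.2] open 52.1 j [-0.3   0.73 -0.77  1.48  0.53  1.15  0.64]
t 38.3 p [530.8 427.8 147.9] yaw -2.9024 q [ 0.0026 -0.1193  0.9928  0.0022] F [0.6 1.  3. ] open 52.2 j [-0.3   0.72 -0.77  1.48  0.53  1.15  0.64]
```

View pics/w9.png

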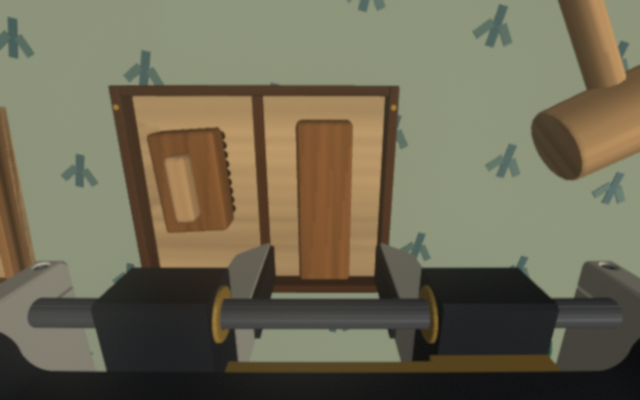

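```bash
python3 - <<'E'
import cv2,numpy as np
p=np.load("pics/w9.npz")["p"]
cv2.imwrite("pics/w9a.png",cv2.resize(p[75:305,230:420],None,fx=2.6*1.5,fy=2.6,interpolation=cv2.INTER_CUBIC))
E
```

```text
(no output)
```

View pics/w9a.png

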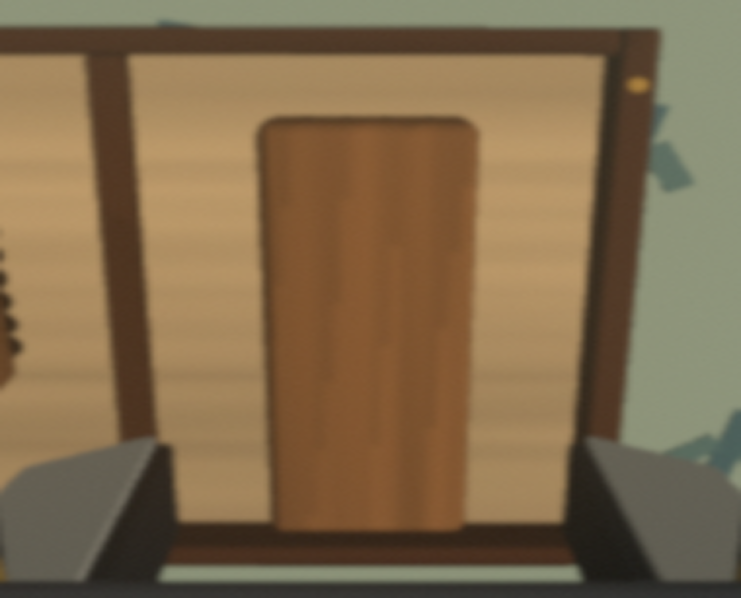

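```bash
python3 - <<'E'
from pl import *
c=bot.get_calibration("wrist"); D=np.load("pics/w9.npz"); pose=(D["ep"],D["eq"]); 
C=lambda l:[(230+x/3.9-.35,75+y/2.6-.3) for x,y in l]
th=.239; u=np.array([np.cos(th),np.sin(th)]); v=np.array([-u[1],u[0]])
def r(n,l,z):
    w=plane(c,C(l),z,pose)-D["ep"][:2]; print(n,"u",(w@u).round(1),"v",(w@v).round(1))
r("divider R",[(128,54),(156,435)],16); r("wall in floor",[(602,54),(577,435)],8); r("wall out",[(660,30),(618,435)],26)
r("blk L",[(258,140),(272,520)],44);r("blk R",[(478,140),(466,520)],44)
r("ends blk",[(370,119),(370,531)],44); r("wall in/out robot",[(370,54),(370,28)],26); r("wall out far",[(370,565)],26)
r("far inner floor",[(240,523)],8)
s=bot.get_state();st()
print("to knob? bar first: bar at 518.2,-305.6"); 
a=plan(519,-305.6,200,1.761,20,rd=1)
E
```

```text
divider R u [-82.   43.5] v [-47.2 -47.9]
wall in floor u [-81.9  47.3] v [49.3 50.4]
wall out u [-88.8  38.9] v [57.  56.3]
blk L u [-59.5  60.3] v [-19.5 -19.7]
blk R u [-59.4  60.4] v [21.4 21.8]
ends blk u [-65.2  64.4] v [1.3 1.3]
wall in/out robot u [-82.1 -89.3] v [1.4 1.4]
wall out far u [88.8] v [1.3]
far inner floor u [82.6] v [-30.5]
t 38.3 p [530.8 427.8 147.9] yaw -2.9024 q [ 0.0026 -0.1193  0.9928  0.0022] F [0.6 1.  3. ] open 52.2 j [-0.3   0.72 -0.77  1.48  0.53  1.15  0.64]
to knob? bar first: bar at 518.2,-305.6
20 rows linear [[0.9, -3.5, -0.3], [0.6, -3.6, -0.3], [0.3, -3.7, -0.3], [0.0, -3.7, -0.3], [-0.2, -3.7, -0.3], [-0.5, -3.6, -0.3], [-0.8, -3.6, -0.3], [-1.1, -3.5, -0.3], [-1.4, -3.4, -0.3], [-1.7, -3.3, -0.3], [-1.9, -3.1, -0.3], [-2.2, -2.9, -0.3], [-2.4, -2.8, -0.2], [-2.6, -2.5, -0.3], [-2.8, -2.3, -0.2], [-3.0, -2.1, -0.3], [-3.2, -1.9, -0.2], [-3.3, -1.6, -0.3], [-3.4, -1.3, -0.2], [-3.5, -1.0, -0.3]] 
 dr [0.0, 0.0, 0.081]
```

The border block is centred in its half within about 1 mm in both directions and parallel to the divider. I'll fetch the bar block.

Call:
{"method": "servo_tool", "body": {
  "linear": [
    [0.9,-3.5,-0.3],
    [0.6,-3.6,-0.3],
    [0.3,-3.7,-0.3],
    [0.0,-3.7,-0.3],
    [-0.2,-3.7,-0.3],
    [-0.5,-3.6,-0.3],
    [-0.8,-3.6,-0.3],
    [-1.1,-3.5,-0.3],
    [-1.4,-3.4,-0.3],
    [-1.7,-3.3,-0.3]
  ],
  "dr": [
    [0,0,0.081],
    [0,0,0.081],
    [0,0,0.081],
    [0,0,0.081],
    [0,0,0.081],
    [0,0,0.081],
    [0,0,0.081],
    [0,0,0.081],
    [0,0,0.081],
    [0,0,0.081]
  ],
  "gripper": 9.18
}}

```text
time: 39.55
ee_pos: [523.6, 57.3, 172.1]
eef_rot: [0.001, 0.283, 0.959, 0.0]
ft_force: [0.9, -0.5, -0.2]
opening: 0.995
```

Call:
{"method": "servo_tool", "body": {
  "linear": [
    [-1.9,-3.1,-0.3],
    [-2.2,-2.9,-0.3],
    [-2.4,-2.8,-0.2],
    [-2.6,-2.5,-0.3],
    [-2.8,-2.3,-0.2],
    [-3.0,-2.1,-0.3],
    [-3.2,-1.9,-0.2],
    [-3.3,-1.6,-0.3],
    [-3.4,-1.3,-0.2],
    [-3.5,-1.0,-0.3]
  ],
  "dr": [
    [0,0,0.081],
    [0,0,0.081],
    [0,0,0.081],
    [0,0,0.081],
    [0,0,0.081],
    [0,0,0.081],
    [0,0,0.081],
    [0,0,0.081],
    [0,0,0.081],
    [0,0,0.081]
  ]
}}

```text
time: 40.8
ee_pos: [518.2, -308.6, 197.6]
eef_rot: [0.0, 0.638, 0.77, 0.0]
ft_force: [0.1, -0.0, 0.5]
opening: 0.998
```

```bash
python3 - <<'E'
from pl import *
bot.snapshot("side");st(); a=plan(518.2,-305.6,115,1.761,6)
E
```

```text
t 40.85 p [ 517.1 -315.   197.8] yaw 1.7475 q [ 0.0015  0.6419  0.7667 -0.0013] F [-0.2 -5.4  1.2] open 91.9 j [ 0.71  0.46 -0.36  1.65  0.18  1.06  0.47]
6 rows linear [[0.16, 0.04, 1.38], [0.15, 0.05, 1.38], [0.15, 0.05, 1.38], [0.15, 0.04, 1.38], [0.15, 0.05, 1.38], [0.16, 0.04, 1.38]] 
 dr [-0.0, 0.001, -0.002]
```

Call:
{"method": "servo_tool", "body": {
  "linear": [
    [0,0,0],
    [0,0,1],
    [0,0,2.2],
    [0,0,2.4],
    [0,0,2],
    [0,0,0.7],
    [0,0,0],
    [0,0,0],
    [0,0,0],
    [0,0,0]
  ],
  "dr": [
    [0,0,0],
    [0,0,0],
    [0,0,0],
    [0,0,0],
    [0,0,0],
    [0,0,0],
    [0,0,0],
    [0,0,0],
    [0,0,0],
    [0,0,0]
  ]
}}

```text
time: 42.1
ee_pos: [518.3, -307.2, 114.4]
eef_rot: [0.0, 0.637, 0.771, 0.0]
ft_force: [0.1, 0.5, -0.1]
opening: 1.001
```

```bash
python3 - <<'E'
from pl import *
st(); a=plan(518.2,-305.6,88.4,1.7622,4)
E
```

```text
t 42.1 p [ 518.3 -307.2  114.4] yaw 1.7606 q [4.000e-04 6.369e-01 7.709e-01 0.000e+00] F [ 0.1  0.5 -0.1] open 91.9 j [ 0.68  0.55 -0.34  1.74  0.23  0.89  0.43]
4 rows linear [[0.04, 0.0, 0.65], [0.04, 0.01, 0.65], [0.04, 0.0, 0.65], [0.04, 0.01, 0.65]] 
 dr [0.0, 0.0, -0.0]
```

Call:
{"method": "servo_tool", "body": {
  "linear": [
    [0.04,0,0.65],
    [0.04,0,0.65],
    [0.04,0,0.65],
    [0.04,0,0.65],
    [0,0,0],
    [0,0,0],
    [0,0,0],
    [0,0,0],
    [0,0,0],
    [0,0,0]
  ],
  "dr": [
    [0,0,-0.001],
    [0,0,0],
    [0,0,0],
    [0,0,0],
    [0,0,0],
    [0,0,0],
    [0,0,0],
    [0,0,0],
    [0,0,0],
    [0,0,0]
  ]
}}

```text
time: 43.35
ee_pos: [517.8, -305.5, 88.0]
eef_rot: [0.0, 0.636, 0.771, -0.0]
ft_force: [0.4, 0.1, 0.2]
opening: 1.002
```

Call:
{"method": "servo_tool", "body": {
  "linear": [
    [0,0,0],
    [0,0,0],
    [0,0,0],
    [0,0,0],
    [0,0,0],
    [0,0,0],
    [0,0,0],
    [0,0,0],
    [0,0,0],
    [0,0,0]
  ],
  "dr": [
    [0,0,0],
    [0,0,0],
    [0,0,0],
    [0,0,0],
    [0,0,0],
    [0,0,0],
    [0,0,0],
    [0,0,0],
    [0,0,0],
    [0,0,0]
  ],
  "gripper": 2.0,
  "squeeze": 35
}}

```text
time: 44.6
ee_pos: [517.9, -305.4, 87.9]
eef_rot: [0.0, 0.636, 0.771, 0.0]
ft_force: [1.0, 0.8, -0.7]
opening: 0.344
```

```bash
python3 - <<'E'
from pl import *
st(); s=bot.get_state();x,y,z=s["ee_pos"]
a=plan(x,y,z+105,yaw(s["eef_rot"]),5,rd=1)
plan(620.3,56.5+y+305.6,z+105,1.7197,12,a,rd=1)
E
```

```text
t 44.6 p [ 517.9 -305.4   87.9] yaw 1.7618 q [0.000e+00 6.365e-01 7.713e-01 1.000e-04] F [ 1.   0.8 -0.7] open 31.6 j [ 0.68  0.58 -0.34  1.77  0.24  0.84  0.42]
5 rows linear [[0.0, 0.0, -2.1], [0.0, 0.0, -2.1], [0.0, 0.0, -2.1], [0.0, 0.0, -2.1], [0.0, 0.0, -2.1]] 
 dr [0.0, -0.0, -0.0]
12 rows linear [[2.8, 1.4, 0.0], [2.8, 1.4, 0.0], [2.8, 1.4, 0.0], [2.8, 1.4, 0.0], [2.8, 1.4, 0.0], [2.8, 1.3, 0.0], [2.8, 1.3, 0.0], [2.9, 1.3, 0.0], [2.9, 1.3, 0.0], [2.9, 1.3, 0.0], [2.8, 1.3, 0.0], [2.9, 1.4, 0.0]] 
 dr [0.0, -0.0, 0.004]
```

Call:
{"method": "servo_tool", "body": {
  "linear": [
    [0,0,-0.5],
    [0,0,-1.5],
    [0,0,-3],
    [0,0,-3.2],
    [0,0,-2.3],
    [1.2,0.6,0],
    [2.4,1.1,0],
    [2.8,1.4,0],
    [2.8,1.4,0],
    [2.8,1.4,0]
  ],
  "dr": [
    [0,0,0],
    [0,0,0],
    [0,0,0],
    [0,0,0],
    [0,0,0],
    [0,0,0.003],
    [0,0,0.003],
    [0,0,0.003],
    [0,0,0.003],
    [0,0,0.003]
  ]
}}

```text
time: 45.85
ee_pos: [553.5, -174.4, 192.0]
eef_rot: [-0.001, 0.642, 0.767, -0.0]
ft_force: [-0.1, -0.9, -2.4]
opening: 0.344
```

Call:
{"method": "servo_tool", "body": {
  "linear": [
    [2.8,1.3,0],
    [2.8,1.3,0],
    [2.8,1.4,0],
    [2.8,1.3,0],
    [2.8,1.4,0],
    [2.8,1.3,0],
    [2.6,1.2,0],
    [1.8,0.8,0],
    [0.8,0.4,0],
    [0,0,0]
  ],
  "dr": [
    [0,0,0.003],
    [0,0,0.003],
    [0,0,0.003],
    [0,0,0.003],
    [0,0,0.003],
    [0,0,0.003],
    [0,0,0.003],
    [0,0,0.003],
    [0,0,0.003],
    [0,0,0]
  ]
}}

```text
time: 47.1
ee_pos: [620.1, 57.5, 192.6]
eef_rot: [-0.0, 0.652, 0.758, -0.0]
ft_force: [-0.3, -0.8, -2.0]
opening: 0.345
```

```bash
python3 - <<'E'
from pl import *
bot.snapshot("side");st(); a=plan(620.3,56.7,84,1.7197,6)
E
```

```text
t 47.15 p [620.   56.5 192.7] yaw 1.719 q [ 1.000e-04  6.528e-01  7.575e-01 -5.000e-04] F [-0.5 -0.6 -2.9] open 31.7 j [ 0.1   0.51 -0.42  1.6   0.22  1.08 -0.22]
6 rows linear [[0.0, 0.01, 1.81], [0.0, 0.01, 1.81], [0.01, 0.0, 1.81], [0.0, 0.01, 1.81], [0.01, 0.0, 1.81], [0.0, 0.01, 1.82]] 
 dr [-0.0, 0.0, -0.0]
```

Call:
{"method": "servo_tool", "body": {
  "linear": [
    [0,0,1],
    [0,0,2],
    [0,0,1.8],
    [0,0,0.7],
    [0,0,0],
    [0,0,0],
    [0,0,0],
    [0,0,0],
    [0,0,0],
    [0,0,0]
  ],
  "dr": [
    [0,0,0],
    [0,0,0],
    [0,0,0],
    [0,0,0],
    [0,0,0],
    [0,0,0],
    [0,0,0],
    [0,0,0],
    [0,0,0],
    [0,0,0]
  ]
}}

```text
time: 48.4
ee_pos: [620.2, 57.4, 138.0]
eef_rot: [0.0, 0.653, 0.758, 0.0]
ft_force: [0.2, 0.2, -2.9]
opening: 0.345
```

```bash
python3 - <<'E'
from pl import *
st(); a=plan(620.3,56.7,82,1.7197,6)
s=bot.get_state(); p,d=bot.snapshot("wrist"); cv2.imwrite("pics/w10.png",p); np.savez("pics/w10.npz",p=p,d=d,ep=s["ee_pos"],eq=s["eef_rot"])
E
```

```text
t 48.4 p [620.2  57.4 138. ] yaw 1.7198 q [1.000e-04 6.525e-01 7.578e-01 0.000e+00] F [ 0.2  0.2 -2.9] open 31.7 j [ 0.09  0.56 -0.4   1.66  0.26  0.97 -0.25]
6 rows linear [[-0.01, -0.0, 0.93], [-0.01, -0.0, 0.93], [-0.01, -0.0, 0.94], [-0.01, -0.0, 0.93], [-0.02, -0.0, 0.94], [-0.01, -0.01, 0.93]] 
 dr [0.0, 0.0, 0.0]
```

View pics/w10.png

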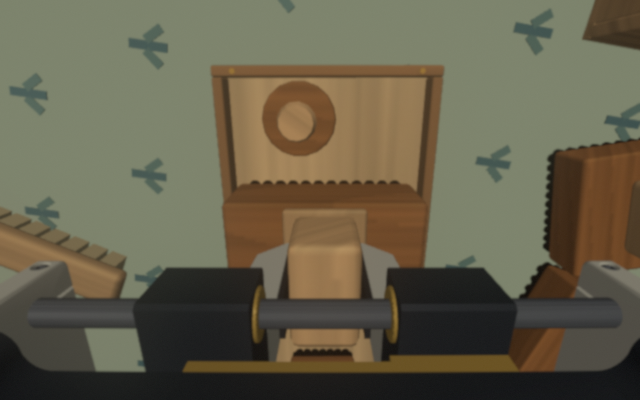

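The bar block hangs square in the grip, with a clear gap to the round block at (299,118). I'll lower it.

Call:
{"method": "servo_tool", "body": {
  "linear": [
    [-0.04,0,0.8],
    [-0.03,0,1.3],
    [0,0,1.3],
    [0,0,1.2],
    [0,0,0.6],
    [0,0,0.3],
    [0,0,0.1],
    [0,0,0],
    [0,0,0],
    [0,0,0]
  ],
  "dr": [
    [0,0,0],
    [0,0,0],
    [0,0,0],
    [0,0,0],
    [0,0,0],
    [0,0,0],
    [0,0,0],
    [0,0,0],
    [0,0,0],
    [0,0,0]
  ]
}}

```text
time: 49.7
ee_pos: [620.5, 56.7, 82.2]
eef_rot: [0.0, 0.653, 0.758, 0.0]
ft_force: [-0.1, 0.1, -3.7]
opening: 0.348
```

Call:
{"method": "servo_tool", "body": {
  "linear": [
    [0,0,0.1],
    [0,0,0.1],
    [0,0,0.1],
    [0,0,0.08],
    [0,0,0.08],
    [0,0,0],
    [0,0,0],
    [0,0,0],
    [0,0,0],
    [0,0,0]
  ],
  "dr": [
    [0,0,0],
    [0,0,0],
    [0,0,0],
    [0,0,0],
    [0,0,0],
    [0,0,0],
    [0,0,0],
    [0,0,0],
    [0,0,0],
    [0,0,0]
  ]
}}

```text
time: 50.95
ee_pos: [620.3, 56.7, 77.9]
eef_rot: [0.0, 0.653, 0.758, 0.0]
ft_force: [-2.3, -0.5, 5.8]
opening: 0.345
```

Call:
{"method": "servo_tool", "body": {
  "linear": [
    [0,0,0],
    [0,0,0],
    [0,0,0],
    [0,0,0],
    [0,0,0],
    [0,0,0],
    [0,0,-1.0],
    [0,0,-3],
    [0,0,-4],
    [0,0,-3]
  ],
  "dr": [
    [0,0,0],
    [0,0,0],
    [0,0,0],
    [0,0,0],
    [0,0,0],
    [0,0,0],
    [0,0,0],
    [0,0,0],
    [0,0,0],
    [0,0,0]
  ],
  "gripper": 9.18
}}

```text
time: 52.2
ee_pos: [620.7, 57.0, 189.9]
eef_rot: [0.001, 0.652, 0.758, 0.001]
ft_force: [1.1, -0.4, 0.1]
opening: 1.005
```

```bash
python3 - <<'E'
from pl import *
st(); a=plan(537,-401.7,195,1.763,14,rd=1)
E
```

```text
t 52.2 p [620.7  57.  189.9] yaw 1.7199 q [6.000e-04 6.525e-01 7.578e-01 8.000e-04] F [ 1.1 -0.4  0.1] open 92.2 j [ 0.11  0.51 -0.42  1.61  0.23  1.07 -0.23]
14 rows linear [[-3.2, -1.1, -0.0], [-3.1, -1.1, -0.0], [-3.1, -1.1, -0.0], [-3.1, -1.1, -0.0], [-3.1, -1.1, -0.1], [-3.1, -1.1, -0.0], [-3.2, -1.1, -0.1], [-3.1, -1.2, -0.0], [-3.1, -1.2, -0.1], [-3.1, -1.2, -0.0], [-3.2, -1.1, -0.1], [-3.1, -1.2, -0.0], [-3.2, -1.2, -0.1], [-3.1, -1.2, -0.0]] 
 dr [0.0, -0.0, -0.003]
```

Next, the knob block (total shift x −43.7, y −16.0 cm).

Call:
{"method": "servo_tool", "body": {
  "linear": [
    [-1.6,-0.5,-0.3],
    [-3.1,-1.1,-0.3],
    [-4,-1.4,0],
    [-4,-1.4,0],
    [-4,-1.4,0],
    [-4,-1.5,0],
    [-4,-1.5,0],
    [-4,-1.5,0],
    [-4,-1.5,0],
    [-4,-1.5,0]
  ],
  "dr": [
    [0,0,-0.004],
    [0,0,-0.004],
    [0,0,-0.004],
    [0,0,-0.004],
    [0,0,-0.004],
    [0,0,-0.004],
    [0,0,-0.004],
    [0,0,-0.004],
    [0,0,-0.004],
    [0,0,-0.004]
  ]
}}

```text
time: 53.45
ee_pos: [549.3, -329.5, 192.7]
eef_rot: [-0.001, 0.637, 0.771, -0.0]
ft_force: [1.2, 0.4, -0.1]
opening: 0.999
```

Call:
{"method": "servo_tool", "body": {
  "linear": [
    [-3.5,-1.3,0],
    [-2.2,-0.9,0],
    [-1.3,-0.5,0],
    [0,0,0],
    [0,0,1],
    [0,0,2.2],
    [0,0,2.4],
    [0,0,1.6],
    [0,0,0],
    [0,0,0]
  ],
  "dr": [
    [0,0,-0.003],
    [0,0,0],
    [0,0,0],
    [0,0,0],
    [0,0,0],
    [0,0,0],
    [0,0,0],
    [0,0,0],
    [0,0,0],
    [0,0,0]
  ]
}}

```text
time: 54.7
ee_pos: [538.1, -401.1, 122.1]
eef_rot: [0.001, 0.636, 0.772, 0.0]
ft_force: [-0.5, -0.5, 0.7]
opening: 1.002
```

```bash
python3 - <<'E'
from pl import *
bot.snapshot("side"); st(); a=plan(537,-401.7,87.7,1.7626,5)
E
```

```text
t 54.75 p [ 538.2 -401.3  122.3] yaw 1.7629 q [8.000e-04 6.360e-01 7.717e-01 2.000e-04] F [ 1.   0.1 -0. ] open 91.7 j [ 0.77  0.63 -0.33  1.55  0.23  0.99  0.56]
5 rows linear [[-0.0, -0.03, 0.69], [-0.0, -0.02, 0.69], [-0.0, -0.03, 0.69], [-0.0, -0.02, 0.7], [-0.01, -0.03, 0.69]] 
 dr [0.0, 0.0, 0.0]
```

Call:
{"method": "servo_tool", "body": {
  "linear": [
    [0,-0.04,0.7],
    [0,-0.03,0.7],
    [0,-0.03,0.7],
    [0,-0.02,0.7],
    [0,0,0.65],
    [0,0,0],
    [0,0,0],
    [0,0,0],
    [0,0,0],
    [0,0,0]
  ],
  "dr": [
    [0,0,0],
    [0,0,0],
    [0,0,0],
    [0,0,0],
    [0,0,0],
    [0,0,0],
    [0,0,0],
    [0,0,0],
    [0,0,0],
    [0,0,0]
  ]
}}

```text
time: 56.0
ee_pos: [536.3, -401.6, 87.0]
eef_rot: [0.0, 0.636, 0.772, -0.0]
ft_force: [0.0, 0.0, -0.2]
opening: 1.005
```

Call:
{"method": "servo_tool", "body": {
  "linear": [
    [0,0,0],
    [0,0,0],
    [0,0,0],
    [0,0,0],
    [0,0,0],
    [0,0,0],
    [0,0,0],
    [0,0,0],
    [0,0,0],
    [0,0,0]
  ],
  "dr": [
    [0,0,0],
    [0,0,0],
    [0,0,0],
    [0,0,0],
    [0,0,0],
    [0,0,0],
    [0,0,0],
    [0,0,0],
    [0,0,0],
    [0,0,0]
  ],
  "gripper": 2.5,
  "squeeze": 35
}}

```text
time: 57.25
ee_pos: [536.5, -401.5, 86.9]
eef_rot: [0.0, 0.636, 0.772, 0.0]
ft_force: [1.9, 0.9, -0.5]
opening: 0.394
```

```bash
python3 - <<'E'
from pl import *
st(); s=bot.get_state();x,y,z=s["ee_pos"]
a=plan(x,y,z+105,yaw(s["eef_rot"]),5,rd=1)
plan(636.7,-56.5+y+401.7,z+105,1.7208,12,a,rd=1)
E
```

```text
t 57.25 p [ 536.5 -401.5   86.9] yaw 1.7628 q [1.000e-04 6.361e-01 7.716e-01 1.000e-04] F [ 1.9  0.9 -0.5] open 36.2 j [ 0.77  0.67 -0.32  1.58  0.25  0.93  0.55]
5 rows linear [[-0.0, 0.0, -2.1], [-0.0, 0.0, -2.1], [-0.0, 0.0, -2.1], [-0.0, 0.0, -2.1], [-0.0, 0.0, -2.1]] 
 dr [0.0, 0.0, 0.0]
12 rows linear [[2.7, 1.4, 0.0], [2.7, 1.4, 0.0], [2.7, 1.3, 0.0], [2.7, 1.3, 0.0], [2.7, 1.3, 0.0], [2.7, 1.3, 0.0], [2.7, 1.3, 0.0], [2.7, 1.3, 0.0], [2.7, 1.3, 0.0], [2.7, 1.3, 0.0], [2.7, 1.3, 0.0], [2.6, 1.2, 0.0]] 
 dr [0.0, 0.0, 0.004]
```

Call:
{"method": "servo_tool", "body": {
  "linear": [
    [0,0,-0.5],
    [0,0,-1.5],
    [0,0,-3],
    [0,0,-3.2],
    [0,0,-2.3],
    [1.2,0.6,0],
    [2.3,1.1,0],
    [2.7,1.4,0],
    [2.7,1.3,0],
    [2.7,1.3,0]
  ],
  "dr": [
    [0,0,0],
    [0,0,0],
    [0,0,0],
    [0,0,0],
    [0,0,0],
    [0,0,0.003],
    [0,0,0.003],
    [0,0,0.003],
    [0,0,0.003],
    [0,0,0.003]
  ]
}}

```text
time: 58.5
ee_pos: [570.6, -274.6, 190.7]
eef_rot: [-0.001, 0.642, 0.767, -0.0]
ft_force: [-0.5, -0.2, -3.5]
opening: 0.392
```

Call:
{"method": "servo_tool", "body": {
  "linear": [
    [2.7,1.3,0],
    [2.7,1.3,0],
    [2.7,1.3,0],
    [2.7,1.3,0],
    [2.7,1.3,0],
    [2.7,1.3,0],
    [2.4,1.2,0],
    [1.4,0.7,0],
    [0.7,0.3,0],
    [0,0,0]
  ],
  "dr": [
    [0,0,0.003],
    [0,0,0.003],
    [0,0,0.003],
    [0,0,0.003],
    [0,0,0.003],
    [0,0,0.003],
    [0,0,0.003],
    [0,0,0.003],
    [0,0,0.003],
    [0,0,0]
  ]
}}

```text
time: 59.75
ee_pos: [635.0, -56.3, 191.6]
eef_rot: [-0.0, 0.652, 0.758, -0.0]
ft_force: [1.0, 0.0, -2.7]
opening: 0.398
```

```bash
python3 - <<'E'
from pl import *
bot.snapshot("side");st(); a=plan(636.7,-56.4,138,1.7208,4)
E
```

```text
t 59.8 p [634.9 -57.2 191.6] yaw 1.72 q [ 1.000e-04  6.524e-01  7.578e-01 -4.000e-04] F [ 0.4 -0.5 -2.9] open 36.2 j [ 0.26  0.53 -0.39  1.57  0.22  1.09 -0.03]
4 rows linear [[0.01, 0.05, 1.34], [0.02, 0.05, 1.34], [0.01, 0.04, 1.34], [0.02, 0.05, 1.34]] 
 dr [-0.0, 0.0, -0.0]
```

Call:
{"method": "servo_tool", "body": {
  "linear": [
    [0,0.06,1],
    [0,0.06,2],
    [0,0.05,1.8],
    [0,0,0.6],
    [0,0,0],
    [0,0,0],
    [0,0,0],
    [0,0,0],
    [0,0,0],
    [0,0,0]
  ],
  "dr": [
    [0,0,0],
    [0,0,0],
    [0,0,0],
    [0,0,0],
    [0,0,0],
    [0,0,0],
    [0,0,0],
    [0,0,0],
    [0,0,0],
    [0,0,0]
  ]
}}

```text
time: 61.05
ee_pos: [636.9, -56.0, 137.9]
eef_rot: [0.0, 0.652, 0.758, -0.0]
ft_force: [0.7, 0.4, -3.7]
opening: 0.398
```

```bash
python3 - <<'E'
from pl import *
st(); a=plan(636.7,-56.4,81,1.7208,5)
s=bot.get_state(); p,d=bot.snapshot("wrist"); cv2.imwrite("pics/w11.png",p)
E
```

```text
t 61.05 p [636.9 -56.  137.9] yaw 1.7207 q [ 1.000e-04  6.522e-01  7.581e-01 -0.000e+00] F [ 0.7  0.4 -3.7] open 36.6 j [ 0.25  0.58 -0.38  1.62  0.25  0.99 -0.05]
5 rows linear [[-0.01, -0.01, 1.14], [-0.01, -0.0, 1.14], [-0.0, -0.01, 1.14], [-0.01, -0.0, 1.13], [-0.0, -0.01, 1.14]] 
 dr [0.0, 0.0, -0.0]
```

View pics/w11.png

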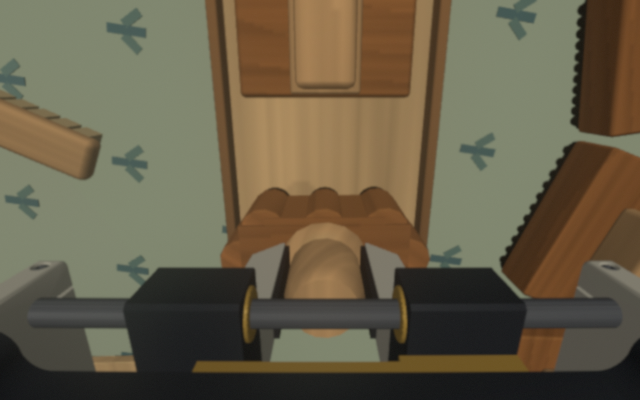

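The bar block is back in its place at (325,50). The knob block hangs square above its own place.

Call:
{"method": "servo_tool", "body": {
  "linear": [
    [-0.03,-0.02,0.8],
    [-0.02,0,1.3],
    [0,0,1.3],
    [0,0,1.3],
    [0,0,0.6],
    [0,0,0.3],
    [0,0,0.1],
    [0,0,0],
    [0,0,0],
    [0,0,0]
  ],
  "dr": [
    [0,0,0],
    [0,0,0],
    [0,0,0],
    [0,0,0],
    [0,0,0],
    [0,0,0],
    [0,0,0],
    [0,0,0],
    [0,0,0],
    [0,0,0]
  ]
}}

```text
time: 62.35
ee_pos: [636.9, -56.6, 81.1]
eef_rot: [0.0, 0.652, 0.758, 0.0]
ft_force: [-0.3, -0.3, -4.3]
opening: 0.4
```

Call:
{"method": "servo_tool", "body": {
  "linear": [
    [0,0,0.1],
    [0,0,0.1],
    [0,0,0.1],
    [0,0,0.08],
    [0,0,0.08],
    [0,0,0],
    [0,0,0],
    [0,0,0],
    [0,0,0],
    [0,0,0]
  ],
  "dr": [
    [0,0,0],
    [0,0,0],
    [0,0,0],
    [0,0,0],
    [0,0,0],
    [0,0,0],
    [0,0,0],
    [0,0,0],
    [0,0,0],
    [0,0,0]
  ]
}}

```text
time: 63.6
ee_pos: [636.8, -56.6, 76.8]
eef_rot: [0.0, 0.652, 0.758, 0.0]
ft_force: [-4.0, -0.6, 5.2]
opening: 0.393
```

Contact. I'll release, lift, and back off for a look.

Call:
{"method": "servo_tool", "body": {
  "linear": [
    [0,0,0],
    [0,0,0],
    [0,0,0],
    [0,0,0],
    [0,0,0],
    [0,0,0],
    [0,0,-1.0],
    [0,0,-3],
    [0,0,-4],
    [0,0,-4]
  ],
  "dr": [
    [0,0,0],
    [0,0,0],
    [0,0,0],
    [0,0,0],
    [0,0,0],
    [0,0,0],
    [0,0,0],
    [0,0,0],
    [0,0,0],
    [0,0,0]
  ],
  "gripper": 9.18
}}

```text
time: 64.85
ee_pos: [636.8, -56.4, 198.2]
eef_rot: [0.0, 0.652, 0.758, 0.0]
ft_force: [1.5, -1.5, -0.9]
opening: 1.0
```

Call:
{"method": "servo_tool", "body": {
  "linear": [
    [0,0,-4],
    [0,0,-2],
    [1,-2,0],
    [1,-2,0],
    [1,-2,0],
    [0.5,-1,0],
    [0,0,0],
    [0,0,0],
    [0,0,0],
    [0,0,0]
  ],
  "dr": [
    [0,0,0],
    [0,0,0],
    [0,0,0],
    [0,0,0],
    [0,0,0],
    [0,0,0],
    [0,0,0],
    [0,0,0],
    [0,0,0],
    [0,0,0]
  ]
}}

```text
time: 66.1
ee_pos: [562.6, -32.6, 256.0]
eef_rot: [-0.0, 0.652, 0.758, -0.0]
ft_force: [-0.4, -0.5, -0.9]
opening: 0.997
```

```bash
python3 - <<'E'
from pl import *
st(); s=bot.get_state(); p,d=bot.snapshot("wrist"); cv2.imwrite("pics/w12.png",p); np.savez("pics/w12.npz",p=p,d=d,ep=s["ee_pos"],eq=s["eef_rot"])
E
```

```text
t 66.1 p [562.6 -32.6 256. ] yaw 1.7204 q [-1.000e-04  6.523e-01  7.580e-01 -0.000e+00] F [-0.4 -0.5 -0.9] open 91.5 j [ 0.28  0.36 -0.43  1.67  0.16  1.15 -0.04]
```

View pics/w12.png

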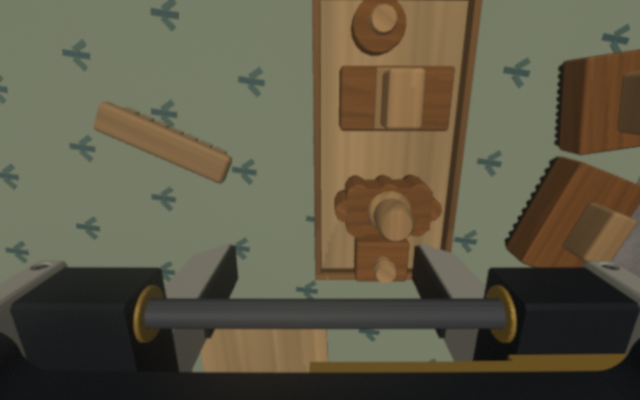

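Both tall blocks are upright in the row: bar at (397,98), knob at (388,208). I'll move the arm away so I can compare top views.

Call:
{"method": "servo_tool", "body": {
  "linear": [
    [-2,-1,0],
    [-4,-2,0],
    [-4,-2,0],
    [-4,-2,0],
    [-4,-2,0],
    [-4,-2,0],
    [-4,-2,0],
    [-4,-1,0],
    [-3,-1,0],
    [-2,0,0]
  ],
  "dr": [
    [0,0,0],
    [0,0,0],
    [0,0,0],
    [0,0,0],
    [0,0,0],
    [0,0,0],
    [0,0,0],
    [0,0,0],
    [0,0,0],
    [0,0,0]
  ]
}}

```text
time: 67.4
ee_pos: [465.2, -403.2, 256.0]
eef_rot: [-0.0, 0.653, 0.757, -0.0]
ft_force: [0.6, 0.1, 0.7]
opening: 1.001
```

```bash
python3 - <<'E'
from pl import *
st(); p,d=bot.snapshot("top"); cv2.imwrite("pics/t9.png",p); np.savez("pics/t9.npz",p=p,d=d)
q=np.load("pics/top0.npz")["p"]
a=cv2.resize(q[125:225,240:400],None,fx=4,fy=3,interpolation=cv2.INTER_CUBIC);b=cv2.resize(p[125:225,240:400],None,fx=4,fy=3,interpolation=cv2.INTER_CUBIC)
cv2.imwrite("pics/cmp.png",np.vstack([a,b]))
g=lambda im:cv2.GaussianBlur(cv2.cvtColor(im,cv2.COLOR_BGR2GRAY),(3,3),0).astype(np.float32)
for n,(x0,x1,y0,y1) in dict(bar=(277,310,150,205),knob=(325,352,145,195),sq=(351,374,150,182),rnd=(260,281,175,200),ridge=(180,210,190,230)).items():
    print(n,cv2.phaseCorrelate(g(q[y0:y1,x0:x1]),g(p[y0:y1,x0:x1]),cv2.createHanningWindow((x1-x0,y1-y0),cv2.CV_32F)), "absdiff",np.abs(g(q)-g(p))[y0:y1,x0:x1].mean())
E
```

```text
t 67.4 p [ 465.2 -403.2  256. ] yaw 1.7182 q [-1.000e-04  6.531e-01  7.572e-01 -4.000e-04] F [0.6 0.1 0.7] open 91.9 j [ 0.82  0.42 -0.28  1.55  0.12  1.19  0.66]
bar ((0.2395939665689788, 0.6615056117094156), 0.8341777121579206) absdiff 5.646832
knob ((0.767329071867394, 0.0542013309510061), 0.8026075843528465) absdiff 4.203704
sq ((0.04447093228670873, -0.08543773660788645), 0.9033289992560943) absdiff 1.8383152
rnd ((0.015487106151455876, 0.45307276321581824), 1.0069338846206666) absdiff 2.0647619
ridge ((-0.04861154925780298, 0.031427559531255866), 0.8824306788047155) absdiff 1.8575
```

View pics/cmp.png

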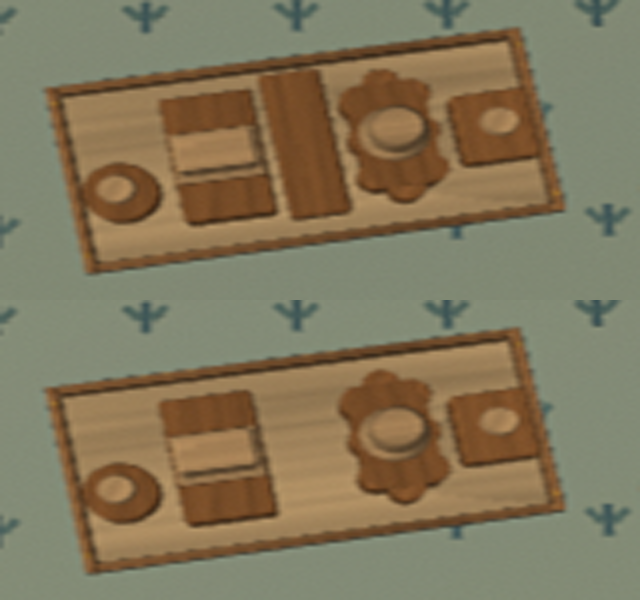

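View pics/t9.png

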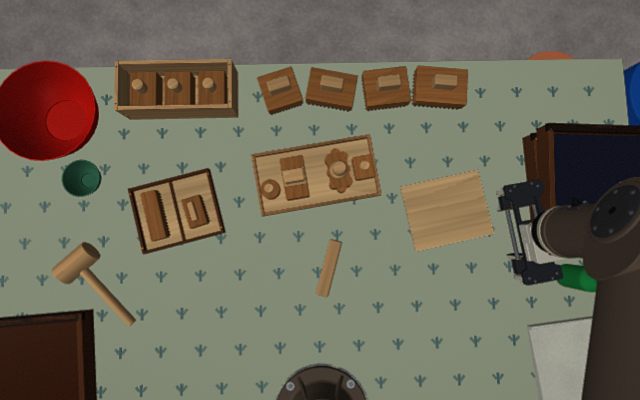

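```bash
python3 -c "
from station import bot
print(bot.hand_in())"
```

```text
the job is handed in; nothing more can be done
None
```

The job is done and handed in at 67.4 s of the 122 s allowed. I stood the knob and bar blocks on the side board, laid the border block in the empty half of the job tray, then put the bar and knob blocks back. Each block was lowered until light contact (about 4–7 N) before I let go.

- **Border block:** the wrist picture taken after release showed it within about 1 mm of the middle of its half in both directions, and parallel to the divider.
- **Bar and knob blocks:** both are upright in their own places and lined up in the row. Comparing top views from before and after, the measured shift is under 1 pixel, roughly 1–2 mm. Part of that number comes from the border block no longer being in the picture.
- **Other blocks:** the square and ridge blocks show no shift. The round block showed about 0.45 pixel (about 1 mm) in that comparison, but the picture around it hardly changed and nothing touched it.
- **Disagreement:** the top and wrist cameras differed by up to 4 mm in y on absolute positions. I therefore set the border block by its gaps to the tray walls and divider as seen by the wrist camera.

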